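Stack the bearing carriers and fold up the drying case

ROBOT

A 7-joint arm with a two-finger parallel gripper is mounted at the origin on the work surface. World frame = base frame: x ahead of the robot, y to its left, z up, the work surface at z = 0. Lengths are in m, angles in rad, forces in N, time in s.
With the tool pointing down it reaches from about 0.4 to 0.85 m from the base axis. Payload 10.4 kg.
Tool frame: the origin (TCP) lies midway between the tips of the shut fingers; the grasp point (between the pads) lies 19 mm behind it; z points along the fingers, y is the direction in which the jaws open and shut (so a half turn about z gives the same grasp; the last joint's range is limited). The gripper opens to 85 mm and grips with 20 to 120 N. Pads are 22 mm wide; open, the fingers measure 114 mm over their backs; the gripper's body (76 mm by 85 mm) begins 54 mm behind the grasp point. The pads swing forward as they close: fully open they stand 13 mm farther back than shut.
Start: joints at [1.241, 0.332, -0.065, 1.46, 0.022, 1.35, -0.088], TCP at [0.189, -0.596, 0.202] pointing down, gripper open.
Joint ranges: [-2.6, 2.6], [-0.5, 2.12], [-1.47, 1.34], [0.16, 2.42], [-1.27, 4.41], [0.06, 2.06], [-2.6, 2.6]. Speed limits (rad/s): [2.22, 2.22, 2.79, 2.79, 3.14, 3.14, 3.14].

INTERFACE

Orientations are given as a unit quaternion [x, y, z, w].
In Python, from workcell import manip, camera, camera_info, workorder, nets gives the robot as it stands.
- The arm moves only by the tool apply_moves, never from a script. Its argument "commands" is a list of rows, each a list of 5 numbers: the shift along the tool's x, y, z in m, then the turn about the tool's z in degrees, then the gripper command: -1 is fully open, 1 is shut, values between are in proportion. A call has 1 to 5 rows; each row shifts and turns the pose as measured when the row begins, along the tool's axes as they then stand; what a row does not reach is not made up. A row lasts 1/12 s, in which the tool goes at most 41.7 mm and 7.16 degrees, less where a joint would pass 70% of its speed; a pose out of reach is approached as far as the arm can. A call is refused whole if a number of a shift passes 0.0417 or a number of a turn 7.16, either way. A call with a gripper value outside its range is refused whole. The fingers move at their own pace and stop on an object; "squeeze" is the grip in N (left out, the last holds). Time passes only in rows, so rows that do not move let the fingers close. It gives the time, the measured TCP pose, the force and the opening at its end, in the units of the state.
- manip.get_obs(): the state, without advancing time (a new reading comes with each control period).
- camera(name): name is "side" or "top"; returns (picture, depth): 480x640x3 uint8, red, green, blue; 480x640 float32, m along the optical axis (not along the pixel's ray), 0 where there is no reading.
- camera_info(name): a dict with "camera_matrix" (3x3 intrinsics, pixels), "k1" (the pictures are not rectified: a ray, as slopes to the right and down, at radius r is drawn at 1 + k1 r^2 times it, then the intrinsics apply), "xyz" and "rotation" of the camera in the world. Camera axes: x right, y down, z forward; pixel columns grow to the right and rows downward; lengths in m; the calibration is good to about 2 mm. A picture is of the moment at which its call begins. camera_info takes no time and is no camera call.
- workorder.hand_in(): hands the job in, once; it reports no verdict.
Trained networks look in the newest picture that a camera, given by its name, has taken for a name from the list of things; names that differ only in an ending like _2 or _b are one class to them, and where a whole thing is asked for, a point or a joint stands for the part that bears it (a point fixed in the world has none). Each returns a list of dicts, best first, with "conf" (0 to 1); they miss things now and then, are a little off and sometimes report something else, mostly with a low value. They report only what shows in the picture. A call takes as long as a camera call. They do not tell look-alikes from the thing itself.
- nets.look_for(camera, thing): "rect" ([left, top, width, height] in pixels, round what is visible of it).
- nets.place_of(camera, thing): "xy" ([column, row] in pixels: a listed point, or the origin of a listed thing).
The state is a dict: "clock": time; "joint_pos": joint angles; "joint_velocities": joint speeds; "tau": joint torques, N m; "position": TCP position; "ee_rot": TCP orientation; "ft_force": force on the tool from outside, world axes, zero at the start; "torque": the same for the moment, N m; "grip_width": opening from 0.0 (shut) to 1.0 (fully open).
Only numpy, scipy, OpenCV 4.12 (cv2) and the standard library are available. Lean on these libraries where they do the work, as an engineer would, in place of code of your own. Each camera call takes 0.05 s, during which the arm holds its last target. There are 200 camera calls.

TASK

Pack the cleaned bearings for overnight drying: on the white round plate of the fold-up case build one neat, centred stack of flat-lying discs, first the black pad, then every blue bearing carrier that is there, and the green cover on top. With the stack complete, raise all four hinged sides of the case fully upright around it. Leave the stack standing free inside and the other things on the table where they are.

Things in the scene. Friction and masses are not known exactly. Their poses are not given: they have to be found in the camera images.
- case: fold-up drying case, fixed to the table: square aluminium base 104 x 104 mm, 6 mm thick, with a flat white round plate 62 mm across and 4 mm high in its middle (top of the plate 10 mm above the table) and a hinged steel side along each of its four edges; origin at the centre of the underside, z up, x and y square to the edges
- plate_top (a point): centre of the top face of the white round plate, 10 mm above the table
- mat: grey mat fixed on the table, 250 mm (its x) x 180 mm (its y), 3 mm thick, on which the discs lie at the start in two rows of three, about 80 mm apart along x and 92 mm along y (up to two places may be empty); origin at the centre of its underside
- pad: black rubber base pad, a disc 50 mm across and 8 mm thick; flat all round and the same on both faces, so either face may be up; origin at its centre, z along its axis; about 40 g
- cover: green plastic cover disc, 50 mm across and 10 mm thick; flat all round and the same on both faces, so either face may be up; origin at its centre, z along its axis; about 45 g
- carrier1: bearing carrier, a blue plastic disc 50 mm across and 10 mm thick with a shiny steel bearing set flush in its middle; flat all round and the same on both faces, so either face may be up; origin at its centre, z along its axis; about 50 g; two to four of the four carriers are present
- carrier2: bearing carrier, a blue plastic disc 50 mm across and 10 mm thick with a shiny steel bearing set flush in its middle; flat all round and the same on both faces, so either face may be up; origin at its centre, z along its axis; about 50 g; two to four of the four carriers are present
- carrier3: bearing carrier, a blue plastic disc 50 mm across and 10 mm thick with a shiny steel bearing set flush in its middle; flat all round and the same on both faces, so either face may be up; origin at its centre, z along its axis; about 50 g; two to four of the four carriers are present
- carrier4: bearing carrier, a blue plastic disc 50 mm across and 10 mm thick with a shiny steel bearing set flush in its middle; flat all round and the same on both faces, so either face may be up; origin at its centre, z along its axis; about 50 g; two to four of the four carriers are present
- side_a (a joint): hinge angle in rad of the steel side along the case's +x edge: 0 would be lying flat outwards, 1.571 is upright, where it meets its stop; it starts half folded, leaning outwards at 0.6 to 1.0, stays where it is left, and can be raised with 2 to 5 N by its red bead, pushed from outside with closed fingers or pinched, following the arc (a straight level push may jam by friction)
- edge_a (a point): middle of the round red bead, 9 mm thick and 80 mm long, on the free edge of side_a, 64 mm from its hinge line; the hinge line lies along the +x edge, 53.5 mm out from the case's centre and 6 mm above the table; the side is 96 mm wide along the hinge and 3 mm thick, centred on the hinge line, so the bead stands 4.5 mm proud of it both ways
- side_b (a joint): hinge angle in rad of the steel side along the case's +y edge: 0 would be lying flat outwards, 1.571 is upright, where it meets its stop; it starts half folded, leaning outwards at 0.6 to 1.0, stays where it is left, and can be raised with 2 to 5 N by its red bead, pushed from outside with closed fingers or pinched, following the arc (a straight level push may jam by friction)
- edge_b (a point): middle of the round red bead, 9 mm thick and 80 mm long, on the free edge of side_b, 64 mm from its hinge line; the hinge line lies along the +y edge, 53.5 mm out from the case's centre and 6 mm above the table; the side is 96 mm wide along the hinge and 3 mm thick, centred on the hinge line, so the bead stands 4.5 mm proud of it both ways
- side_c (a joint): hinge angle in rad of the steel side along the case's -x edge: 0 would be lying flat outwards, 1.571 is upright, where it meets its stop; it starts half folded, leaning outwards at 0.6 to 1.0, stays where it is left, and can be raised with 2 to 5 N by its red bead, pushed from outside with closed fingers or pinched, following the arc (a straight level push may jam by friction)
- edge_c (a point): middle of the round red bead, 9 mm thick and 80 mm long, on the free edge of side_c, 64 mm from its hinge line; the hinge line lies along the -x edge, 53.5 mm out from the case's centre and 6 mm above the table; the side is 96 mm wide along the hinge and 3 mm thick, centred on the hinge line, so the bead stands 4.5 mm proud of it both ways
- side_d (a joint): hinge angle in rad of the steel side along the case's -y edge: 0 would be lying flat outwards, 1.571 is upright, where it meets its stop; it starts half folded, leaning outwards at 0.6 to 1.0, stays where it is left, and can be raised with 2 to 5 N by its red bead, pushed from outside with closed fingers or pinched, following the arc (a straight level push may jam by friction)
- edge_d (a point): middle of the round red bead, 9 mm thick and 80 mm long, on the free edge of side_d, 64 mm from its hinge line; the hinge line lies along the -y edge, 53.5 mm out from the case's centre and 6 mm above the table; the side is 96 mm wide along the hinge and 3 mm thick, centred on the hinge line, so the bead stands 4.5 mm proud of it both ways
- capsule: loose bystander: green plastic cleaning capsule with a snap cap, upright cylinder 56 mm across, 74 mm tall; origin at the centre of its underside
- toe_stop: loose bystander: yellow toe stop, 48 mm across at the foot, 38 mm tall with its stem up; origin at the centre of its underside
- wrench: loose bystander: chrome socket wrench, about 160 mm long along its x axis, 26 mm tall at the socket; origin on the table under its middle
- wheel: loose bystander: orange skate wheel lying flat, 58 mm across, 32 mm tall; origin at the centre of its underside
Mind the look-alikes: they are no part of the job. Of the things that look like the cover, the smaller one is meant. Leave any yellow look-alike of the carrier1 alone.

How it is judged:
By the outcome, as a careful person would: the job done as asked, in the order asked, and still so for the second after the job is handed in, with the robot touching nothing.
Of carrier1, carrier2, carrier3, carrier4 only 2 to 4 are there at a start; the rules pass over those that are not, and their reading is None.
At some moment in a run one of carrier1, carrier2, carrier3, carrier4, cover may be knocked a few centimetres aside while the robot is not near it.
Once in a run the grip may slacken for a moment while it holds something.
It also fails if it takes over 210 s, if anything falls off the work surface, if the arm or the gripper's body presses on something with over 40 N, if the wrist force passes 120 N, or if a joint passes its speed limit or range.

## Working session

There is one attempt and no reset: what is moved stays moved. The work goes in short steps, Python scripts to look and compute and a tool call to move; the robot and the scene stay as the last step left them, time stands still between calls to the robot, and variables do not carry over. Pictures are saved under pics/ and viewed, about 12 in all and at most 16, crops included, and the job is handed in when it is done.

Besides the shell and the picture viewer there is one more tool, called after "Emit:" as a command line: name --pt "numbers of a row" for each row, then --argument value for the rest. apply_moves: Moves the arm, as the interface text tells. Its arguments: {"type":"object","properties":{"commands":{"type":"array","items":{"type":"array","items":{"type":"number"}}},"squeeze":{"type":"number"}},"required":["commands"]}

```bash
mkdir -p pics; ls; cat > h.py <<'E'
import numpy as np, cv2
from workcell import manip, camera, camera_info, workorder, nets
from scipy.spatial.transform import Rotation as R
def cam(n):
    i=camera_info(n); K=np.array(i["camera_matrix"]); r=np.array(i["rotation"])
    return K,i["k1"],np.array(i["xyz"]),(r if r.shape==(3,3) else R.from_quat(r).as_matrix())
def ray(n,u,v):
    K,k,t,M=cam(n); d=np.array([(u-K[0,2])/K[0,0],(v-K[1,2])/K[1,1]]); s=d.copy()
    for _ in range(20): s=d/(1+k*(s@s))
    return t,M@np.array([s[0],s[1],1])
def onz(n,u,v,z):
    t,d=ray(n,u,v); return t+d*(z-t[2])/d[2]
def px(n,p):
    K,k,t,M=cam(n); c=M.T@(np.array(p)-t); s=c[:2]/c[2]; s=s*(1+k*(s@s)); return K[:2,:2]@s+K[:2,2]
def tri(n1,a,n2,b):
    t1,d1=ray(n1,*a); t2,d2=ray(n2,*b)
    s=np.linalg.lstsq(np.c_[d1,-d2],t2-t1,rcond=None)[0]
    p,q=t1+s[0]*d1,t2+s[1]*d2; return (p+q)/2,np.linalg.norm(p-q)
def cloud(n,dep):
    K,k,t,M=cam(n); v,u=np.mgrid[:480,:640]
    pts=np.stack([u,v],-1).reshape(-1,1,2).astype(float)
    s=cv2.undistortPoints(pts,K,np.array([k,0,0,0,0.]) ).reshape(480,640,2)
    c=np.dstack([s*dep[...,None],dep]); return c@M.T+t
E
python3 - <<'E'
from h import *
for n in("top","side"):
    im,d=camera(n); cv2.imwrite(f"pics/{n}0.png",im[...,::-1]); np.savez(f"{n}0.npz",im=im,d=d)
    K,k,t,M=cam(n); print(n,K.tolist(),k,t,M.round(3).tolist())
    for th in("case","pad","cover","carrier1","mat","edge_a"): print(th,[(np.round(x["xy"]).tolist(),round(x["conf"],2)) for x in nets.place_of(n,th)])
print(manip.get_obs())
E
```

```text
pics
top [[476.9410409162954, 0.0, 322.9035560955179], [0.0, 476.9410409162954, 242.60883307997736], [0.0, 0.0, 1.0]] -0.04082960587573168 [ 0.426075   -0.00397594  1.12006846] [[-0.017, -0.994, 0.107], [-1.0, 0.018, 0.011], [-0.013, -0.107, -0.994]]
case [([401.0, 258.0], 0.95)]
pad [([274.0, 249.0], 0.71)]
cover [([236.0, 213.0], 0.72), ([182.0, 207.0], 0.61)]
carrier1 [([270.0, 284.0], 0.94), ([231.0, 278.0], 0.69), ([277.0, 332.0], 0.56)]
mat [([441.0, 248.0], 0.36)]
edge_a [([358.0, 268.0], 0.82), ([395.0, 211.0], 0.76), ([413.0, 300.0], 0.76), ([441.0, 249.0], 0.68), ([402.0, 258.0], 0.31)]
side [[526.3436335817396, 0.0, 315.6684782540974], [0.0, 526.3436335817396, 244.66357080391805], [0.0, 0.0, 1.0]] -0.13980634653663343 [-0.20556543  0.83652492  0.69037231] [[-0.733, -0.34, 0.588], [-0.68, 0.364, -0.637], [0.002, -0.867, -0.499]]
case [([376.0, 240.0], 0.89)]
pad [([291.0, 281.0], 0.77)]
cover [([243.0, 281.0], 0.82), ([188.0, 300.0], 0.76)]
carrier1 [([313.0, 296.0], 0.73), ([278.0, 312.0], 0.62), ([458.0, 215.0], 0.22)]
mat [([273.0, 291.0], 0.77), ([393.0, 212.0], 0.33)]
edge_a [([365.0, 243.0], 0.78), ([391.0, 209.0], 0.76), ([412.0, 234.0], 0.73), ([342.0, 213.0], 0.62)]
{'clock': 0.7, 'joint_pos': array([ 1.24135053,  0.33217389, -0.06471004,  1.46010604,  0.0215723 ,
        1.34990489, -0.08849198]), 'joint_velocities': array([-0.00045202, -0.00098355,  0.00094761,  0.0012914 , -0.00031556,
       -0.00022208,  0.00097943]), 'tau': array([ 2.65919753e-04, -6.25091243e+01,  4.95316449e-02, -3.91777790e+01,
        1.65183109e-02,  1.56882292e-03, -3.26010195e-05]), 'position': array([ 0.188822  , -0.59581463,  0.20245096]), 'ee_rot': array([9.88252642e-01, 1.52829031e-01, 3.18407328e-05, 4.52355877e-05]), 'ft_force': array([-0.24799258,  0.19758861,  0.48979881]), 'torque': array([-0.04201703,  0.05336642,  0.03922548]), 'grip_width': 0.998521965715014}
```

```bash
python3 - <<'E'
import cv2
im=cv2.imread("pics/top0.png")
cv2.imwrite("pics/topz.png",cv2.resize(im[150:390,140:460],(800,600),interpolation=cv2.INTER_CUBIC))
E
```

```text
(no output)
```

View pics/topz.png

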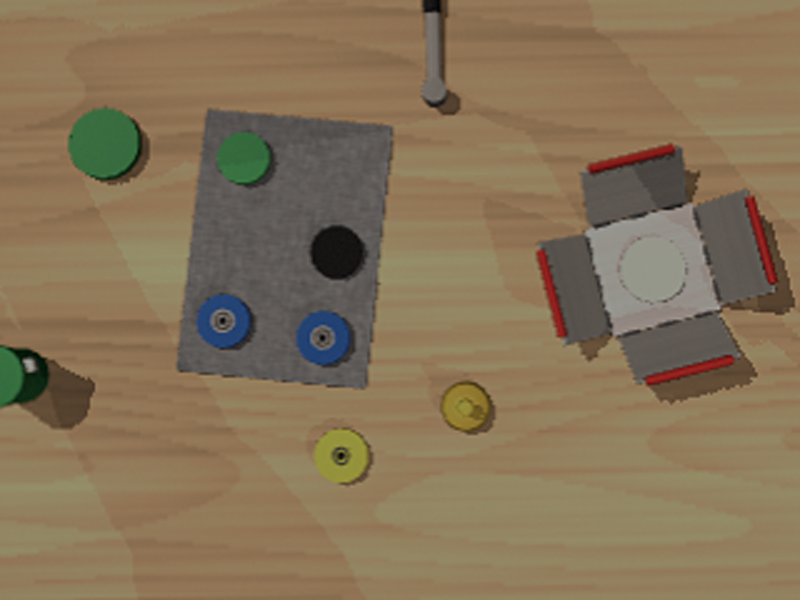

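View pics/side0.png

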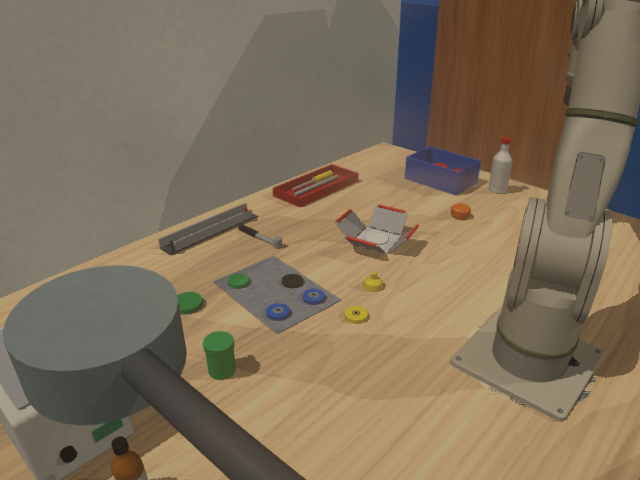

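The top crop shows the case at full-picture px (401,258), pad (274,250) and two blue carriers (229,278) and (269,285). There are two green discs: (237,213) on the mat, and a bigger one at (182,207) off the mat. The yellow carrier look-alike is at (277,332). The cover is the smaller disc, on the mat; the enlarged crop confirms its diameter is about 53 px against 72 px. Now I'll measure.

```bash
cat >> h.py <<'E'
def shot(n):
    im,d=camera(n); return im,d,cloud(n,d),cv2.cvtColor(im,cv2.COLOR_RGB2HSV)
def blobs(m,lo=60,hi=4000):
    k,_,st,c=cv2.connectedComponentsWithStats(m.astype(np.uint8)); return [(c[i],st[i],i) for i in range(1,k) if lo<st[i,4]<hi]
MASK={"blue":lambda h:(h[...,0]>100)&(h[...,0]<125)&(h[...,1]>120)&(h[...,2]>40),
"green":lambda h:(h[...,0]>45)&(h[...,0]<85)&(h[...,1]>110)&(h[...,2]>40),
"red":lambda h:((h[...,0]<6)|(h[...,0]>174))&(h[...,1]>150)&(h[...,2]>60),
"black":lambda h:(h[...,2]<40)}
def disc(n,col,near=None,zt=None):
    im,d,P,h=shot(n) if isinstance(n,str) else n[1:]; n=n if isinstance(n,str) else n[0]
    out=[]
    m=MASK[col](h).astype(np.uint8)
    for c,st,i in blobs(m):
        mm=cv2.connectedComponents(m)[1]==i
        cs,_=cv2.findContours(mm.astype(np.uint8),cv2.RETR_EXTERNAL,cv2.CHAIN_APPROX_NONE)
        e=cv2.fitEllipse(max(cs,key=len)) if len(max(cs,key=len))>5 else None
        q=P[mm&(d>0)]; out.append((np.array(e[0]) if e else c,st[4],np.median(q,0) if len(q) else None,e[1] if e else None))
    return out
E
python3 - <<'E'
from h import *
np.set_printoptions(precision=4,suppress=True)
S={n:shot(n) for n in("top","side")}
for n in S:
    for col in MASK:
        for c,a,p,e in disc((n,)+S[n],col):
            if p is not None and .25<p[0]<1 and -.5<p[1]<.6 and p[2]<.12: print(n,col,c.round(1),a,p,np.round(e,1))
P=S["top"][2];h=S["top"][3]
w=(h[...,1]<70)&(h[...,2]>120)
print("white",[(c.round(1),s[4]) for c,s,i in blobs(w,100)], P[258,401], P[240,390])
E
```

```text
top blue [229. 278.] 273 [0.4659 0.2279 0.0137] [20.3 20.5]
top blue [269.  284.8] 273 [0.4486 0.135  0.0138] [20.4 20.5]
top green [181.4 207.2] 602 [0.6356 0.3428 0.0146] [26.3 27.4]
top green [237.3 213. ] 330 [0.619  0.2096 0.0136] [19.5 19.9]
top green [137.2 300.2] 474 [0.4186 0.4186 0.0748] [23.4 24. ]
top red [392.8 213. ] 123 [ 0.6048 -0.1489  0.0545] [ 3.2 45.5]
top red [444.  245.3] 133 [ 0.5293 -0.2618  0.0614] [ 3.4 44.1]
top red [360.3 267.2] 122 [ 0.4844 -0.0741  0.0535] [ 3.1 44.4]
top red [414.5 297.9] 132 [ 0.4134 -0.1937  0.0585] [ 3.3 49.1]
top black [263.6 103.6] 176 [0.8911 0.1442 0.0052] [ 3.2 87.9]
top black [326.8 102.3] 83 [ 0.8906 -0.0047  0.0046] [ 3.2 38.4]
top black [298.5 119.3] 99 [0.8479 0.0714 0.005 ] [ 1.1 75.6]
top black [312.1 139.9] 175 [0.7912 0.0304 0.0141] [ 6.3 33.4]
top black [274.4 250.7] 342 [0.528  0.1229 0.0119] [19.9 20.1]
top black [145.8 299.2] 116 [0.4202 0.3978 0.0305] [17.8 23.7]
side blue [312.8 295. ] 114 [0.4461 0.1439 0.013 ] [10.5 19.6]
side blue [277.4 310.1] 167 [0.4634 0.2336 0.0132] [12.3 21.4]
side green [237.6 280.2] 208 [0.614  0.2155 0.0127] [12.1 20. ]
side green [188.4 301.6] 378 [0.627  0.3435 0.0129] [19.8 24.3]
side green [218.5 353.6] 1074 [0.4038 0.4334 0.065 ] [27.8 51.6]
side red [309.  184.2] 484 [ 0.8506 -0.2184  0.0175] [24.6 70.5]
side red [360.5 240.7] 76 [ 0.4805 -0.0695  0.0511] [ 2.3 32.1]
white [(array([ 14.8, 250.9]), np.int32(3184)), (array([400.5, 257.4]), np.int32(1872)), (array([328.2, 448.9]), np.int32(2905))] [ 0.5057 -0.1723  0.0123] [ 0.5485 -0.1483  0.01  ]
```

```bash
cat >> h.py <<'E'
def yaw():
    o=manip.get_obs(); x=R.from_quat(o["ee_rot"]).as_matrix()[:,0]; return o,np.degrees(np.arctan2(x[1],x[0]))
def go(x,y,z,ps=None):
    "shift in tool axes and turn needed, measured from now"
    o,a=yaw(); p=o["position"]; M=R.from_quat(o["ee_rot"]).as_matrix()
    t=M.T@(np.array([x,y,z])-p); dt=0 if ps is None else -((ps-a+90)%180-90)
    print("pos",p.round(4),"yaw",round(a,1),"tool shift",t.round(4),"turn",round(dt,1),"rows>=",round(max(np.linalg.norm(t)/.0417,abs(dt)/7.16),1),"clk",o["clock"],"f",np.round(o["ft_force"],1),"w",round(o["grip_width"]*85,1),"j7",round(o["joint_pos"][6],2))
E
python3 - <<'E'
from h import *
np.set_printoptions(precision=4,suppress=True)
T={"car1":("blue",(229,278),(277.4,310.1)),"car2":("blue",(269,284.8),(312.8,295)),"cover":("green",(237.3,213),(237.6,280.2)),"pad":("black",(274.4,250.7),None)}
for k,(c,a,b) in T.items():
    z=.011 if k=="pad" else .013
    print(k,onz("top",*a,z),(tri("top",a,"side",b) if b else ""))
S=shot("top"); im,d,P,h=S
s=cv2.split(h)
crop=im[225:290,370:435]
print("plate row",[tuple(im[258,c]) for c in range(376,428,4)])
# plate vs base by depth height
sel=(P[...,2]<.03)
# hough circle on upscaled gray
g=cv2.resize(cv2.cvtColor(crop,cv2.COLOR_RGB2GRAY),None,fx=8,fy=8,interpolation=cv2.INTER_CUBIC)
g=cv2.GaussianBlur(g,(0,0),4)
c=cv2.HoughCircles(g,cv2.HOUGH_GRADIENT,2,400,param1=40,param2=15,minRadius=85,maxRadius=120)
if c is not None:
    x,y,r=c[0][0]; u,v=(x+.5)/8-.5+370,(y+.5)/8-.5+225; print("plate",u,v,r/8,onz("top",u,v,.01))
for n in("top","side"):
    for th in("plate_top","edge_a"): print(n,th,[(np.round(q["xy"],1).tolist(),round(q["conf"],2)) for q in nets.place_of(n,th)])
for n in("side",):
    print(px(n,[.5075,-.1716,.01]))
go(.528,.1229,.12,107)
E
```

```text
car1 [0.4662 0.2286 0.013 ] (array([0.4664, 0.2293, 0.0101]), np.float64(0.00028254481790358446))
car2 [0.4489 0.1353 0.013 ] (array([0.4494, 0.1362, 0.0095]), np.float64(0.0011212774365403193))
cover [0.619  0.2095 0.013 ] (array([0.6203, 0.2109, 0.0074]), np.float64(0.0008500191485353947))
pad [0.5283 0.1225 0.011 ] 
plate row [(np.uint8(86), np.uint8(80), np.uint8(74)), (np.uint8(150), np.uint8(148), np.uint8(142)), (np.uint8(149), np.uint8(144), np.uint8(139)), (np.uint8(140), np.uint8(139), np.uint8(128)), (np.uint8(150), np.uint8(151), np.uint8(138)), (np.uint8(149), np.uint8(151), np.uint8(139)), (np.uint8(149), np.uint8(151), np.uint8(138)), (np.uint8(149), np.uint8(151), np.uint8(139)), (np.uint8(150), np.uint8(151), np.uint8(138)), (np.uint8(150), np.uint8(151), np.uint8(138)), (np.uint8(150), np.uint8(143), np.uint8(136)), (np.uint8(144), np.uint8(135), np.uint8(128)), (np.uint8(94), np.uint8(84), np.uint8(77))]
plate 391.4375 251.6875 14.85 [ 0.521  -0.1508  0.01  ]
top plate_top [([400.5, 257.6], 0.82), ([268.6, 282.6], 0.7), ([401.3, 258.5], 0.31)]
top edge_a [([393.8, 213.5], 0.89), ([358.0, 268.5], 0.85), ([416.2, 297.8], 0.73), ([443.0, 247.6], 0.69), ([527.2, 295.0], 0.17)]
side plate_top [([376.2, 235.9], 0.78)]
side edge_a [([341.6, 216.6], 0.76), ([360.4, 242.0], 0.7), ([392.6, 211.8], 0.66), ([409.2, 232.8], 0.55)]
[375.9787 237.0885]
pos [ 0.1888 -0.5959  0.2025] yaw 17.6 tool shift [ 0.5405 -0.5827  0.0824] turn -89.4 rows>= 19.2 clk 1.05 f [ 0.5  0.1 -0.7] w 85.1 j7 -0.09
```

```bash
cat >> h.py <<'E'
def plate(z=.01):
    im,d,P,h=shot("top"); a=im.astype(int); m=np.zeros((480,640),bool); m[230:285,372:432]=True
    m&=(a[...,1]>=a[...,0]-1)&(a[...,1]>120)
    m=cv2.morphologyEx(m.astype(np.uint8),cv2.MORPH_OPEN,np.ones((3,3)))
    b=max(blobs(m),key=lambda t:t[1][4]); cs,_=cv2.findContours((cv2.connectedComponents(m)[1]==b[2]).astype(np.uint8),0,1)
    e=cv2.fitEllipse(cs[0]); return b[0],e,onz("top",*e[0],z)
E
python3 - <<'E'
from h import *
print(plate()); print(tri("top",(400.5,257.6),"side",(376.2,235.9)))
E
```

```text
(array([400.85988484, 257.31861804]), ((400.86871337890625, 257.32080078125), (24.61400604248047, 25.127573013305664), 163.02163696289062), array([ 0.50743099, -0.17237118,  0.01      ]))
(array([ 0.50648853, -0.17083355,  0.01431232]), np.float64(1.7909264502953876e-05))
```

Emit:
apply_moves --pt "0.0256 -0.032 0 4.3 -0.6" --pt "0.0256 -0.032 0 0 -0.6" --pt "0.0256 -0.032 0 0 -0.6" --pt "0.0256 -0.032 0 0 -0.6" --pt "0.0256 -0.032 0 0 -0.6" --squeeze 40

```text
clock: 1.52
position: [0.2701, -0.4106, 0.199]
ee_rot: [0.994, 0.107, -0.002, -0.0]
ft_force: [1.2, -0.6, 0.6]
grip_width: 0.799
```

Emit:
apply_moves --pt "0.0256 -0.032 0 0 -0.6" --pt "0.0256 -0.032 0 0 -0.6" --pt "0.0256 -0.032 0 0 -0.6" --pt "0.0256 -0.032 0 0 -0.6" --pt "0.0256 -0.032 0 0 -0.6"

```text
clock: 1.93
position: [0.3609, -0.2229, 0.1994]
ee_rot: [0.994, 0.106, -0.002, 0.002]
ft_force: [1.3, -0.7, 0.1]
grip_width: 0.801
```

Emit:
apply_moves --pt "0.0256 -0.032 0 0 -0.6" --pt "0.0256 -0.032 0 0 -0.6" --pt "0.0256 -0.032 0 0 -0.6" --pt "0.0256 -0.032 0 0 -0.6" --pt "0 0 0 0 -0.6"

```text
clock: 2.35
position: [0.4363, -0.0654, 0.2006]
ee_rot: [0.994, 0.111, 0.001, 0.003]
ft_force: [-0.6, 0.2, -0.4]
grip_width: 0.803
```

```bash
python3 - <<'E'
from h import *
go(.5283,.1225,.08,13.3)
E
```

```text
pos [ 0.4363 -0.0654  0.2006] yaw 12.7 tool shift [ 0.1309 -0.164   0.1196] turn -0.6 rows>= 5.8 clk 2.35 f [-0.6  0.2 -0.4] w 68.2 j7 -1.27
```

Emit:
apply_moves --pt "0.022 -0.028 0.0 -0.6 -0.6" --pt "0.022 -0.028 0.0 0 -0.6" --pt "0.022 -0.028 0.02 0 -0.6" --pt "0.022 -0.028 0.02 0 -0.6" --pt "0.022 -0.028 0.02 0 -0.6"

```text
clock: 2.77
position: [0.5163, 0.0947, 0.1438]
ee_rot: [0.994, 0.111, 0.007, 0.006]
ft_force: [0.8, -1.9, 0.6]
grip_width: 0.797
```

Emit:
apply_moves --pt "0.022 -0.026 0.02 0 -0.6" --pt "0 0 0.03 0 -0.6" --pt "0 0 0 0 -0.6"

```text
clock: 3.02
position: [0.5332, 0.1342, 0.0889]
ee_rot: [0.993, 0.115, 0.006, 0.004]
ft_force: [-1.4, -1.8, -1.4]
grip_width: 0.798
```

```bash
python3 - <<'E'
from h import *
go(.5283,.1225,.03,13.3)
im,d=camera("side"); cv2.imwrite("pics/s1.png",cv2.resize(im[180:340,180:400,::-1],(800,582),interpolation=cv2.INTER_CUBIC))
E
```

```text
pos [0.5332 0.1342 0.0889] yaw 13.2 tool shift [-0.0082  0.0098  0.0589] turn -0.1 rows>= 1.4 clk 3.0167 f [-1.4 -1.8 -1.4] w 67.9 j7 -1.89
```

View pics/s1.png

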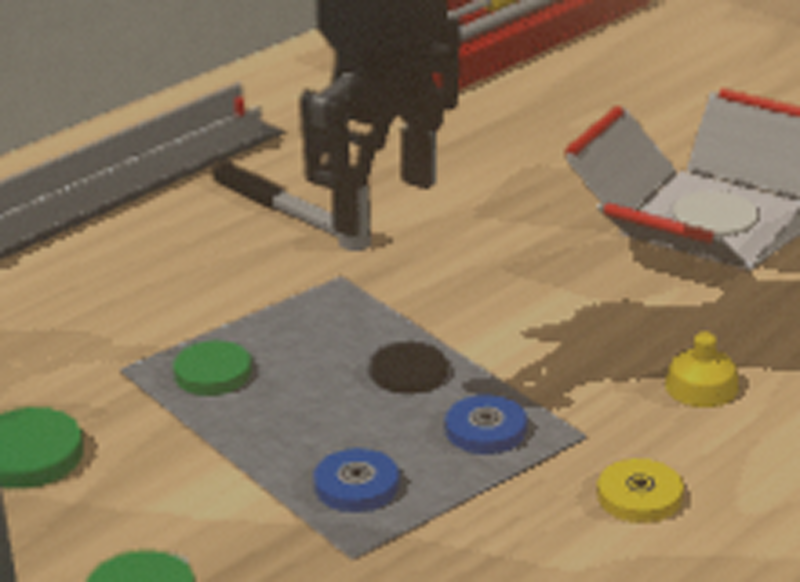

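The gripper hovers above the pad at crop (410,365), and all discs are still in place. I'll centre over it and descend.

Emit:
apply_moves --pt "-0.008 0.01 0.0 0 -0.36" --pt "0 0 0.03 0 -0.36" --pt "0 0 0.02 0 -0.36" --pt "0 0 0 0 -0.36"

```text
clock: 3.4
position: [0.5338, 0.1212, 0.0486]
ee_rot: [0.993, 0.114, 0.012, 0.004]
ft_force: [-0.6, 0.3, -0.6]
grip_width: 0.683
```

```bash
python3 - <<'E'
from h import *
go(.5283,.1225,.005,13.3)
E
```

```text
pos [0.5338 0.1212 0.0486] yaw 13.1 tool shift [-0.0061 -0.003   0.0435] turn -0.2 rows>= 1.1 clk 3.4 f [-0.6  0.3 -0.6] w 58.1 j7 -1.9
```

Emit:
apply_moves --pt "-0.006 -0.003 0.0 0 -0.36" --pt "0 0 0.02 0 -0.36" --pt "0 0 0.012 0 -0.36" --pt "0 0 0 0 -0.36"

```text
clock: 3.73
position: [0.5314, 0.121, 0.0239]
ee_rot: [0.994, 0.112, 0.017, 0.005]
ft_force: [-1.0, 0.6, 0.6]
grip_width: 0.678
```

```bash
python3 - <<'E'
from h import *
go(.5283,.1225,.003,13.3)
im,d=camera("side"); cv2.imwrite("pics/s2.png",cv2.resize(im[230:310,240:350,::-1],(800,582),interpolation=cv2.INTER_CUBIC))
E
```

```text
pos [0.5314 0.121  0.0239] yaw 12.9 tool shift [-0.0033 -0.0025  0.0208] turn -0.4 rows>= 0.5 clk 3.7333 f [-1.   0.6  0.6] w 57.7 j7 -1.93
```

View pics/s2.png

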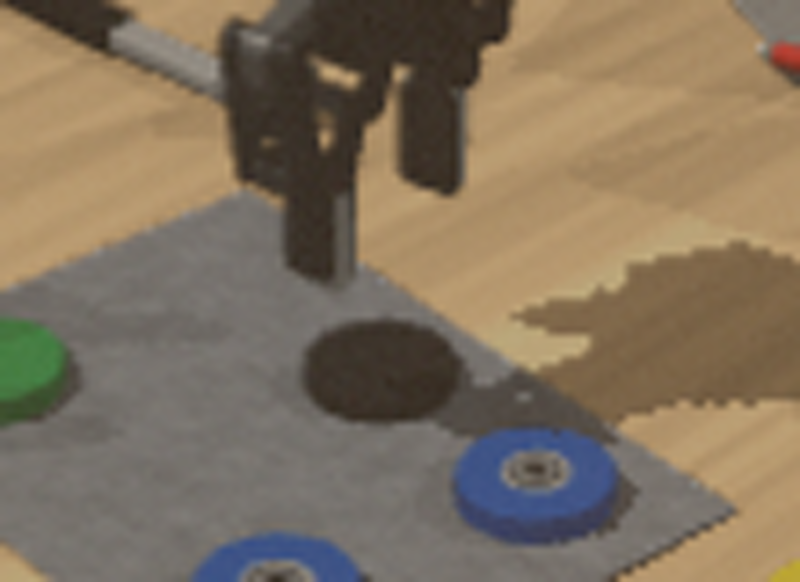

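```bash
cat >> h.py <<'E'
_g=go
def go(*a):
    _g(*a); z=R.from_quat(manip.get_obs()["ee_rot"]).as_matrix()[:,2]; print("  tilt deg x,y",np.degrees(z[:2]).round(2))
E
python3 - <<'E'
from h import *
go(.5283,.1225,.003,13.3)
E
```

```text
pos [0.5319 0.1212 0.0249] yaw 12.9 tool shift [-0.004  -0.0024  0.0217] turn -0.4 rows>= 0.5 clk 3.7833 f [ 0.2 -0.3  0.3] w 58.3 j7 -1.93
  tilt deg x,y [ 2.02 -0.32]
```

Emit:
apply_moves --pt "-0.003 -0.0025 0.003 0 -0.36" --pt "0 0 0 0 -0.36" --pt "0 0 0 0 -0.36" --pt "0 0 0 0 -0.36"

```text
clock: 4.12
position: [0.5298, 0.1237, 0.0255]
ee_rot: [0.994, 0.112, 0.019, 0.005]
ft_force: [0.9, 0.2, 0.2]
grip_width: 0.679
```

```bash
python3 - <<'E'
from h import *
go(.5283,.1225,.003,13.3)
E
```

```text
pos [0.5298 0.1237 0.0255] yaw 12.9 tool shift [-0.0026  0.0005  0.0224] turn -0.4 rows>= 0.5 clk 4.1167 f [0.9 0.2 0.2] w 57.7 j7 -1.94
  tilt deg x,y [ 2.26 -0.3 ]
```

Emit:
apply_moves --pt "0 0 0.006 0 -0.36" --pt "0 0 0.006 0 -0.36" --pt "0 0 0.003 0 -0.36"

```text
clock: 4.37
position: [0.5316, 0.1239, 0.0108]
ee_rot: [0.993, 0.112, 0.021, 0.005]
ft_force: [-0.7, -0.5, 0.9]
grip_width: 0.679
```

```bash
python3 - <<'E'
from h import *
go(.5283,.1225,.003,13.3)
E
```

```text
pos [0.5316 0.1239 0.0108] yaw 12.9 tool shift [-0.0038  0.0005  0.0077] turn -0.4 rows>= 0.2 clk 4.3667 f [-0.7 -0.5  0.9] w 57.7 j7 -1.96
  tilt deg x,y [ 2.41 -0.29]
```

```bash
python3 - <<'E'
from h import *
o=manip.get_obs(); print(o["joint_pos"].round(3),o["joint_velocities"].round(3))
E
```

```text
[ 0.311  0.43  -0.745  1.876  0.384  0.938 -1.956] [-0.03   0.058  0.033  0.02   0.051 -0.063 -0.04 ]
```

Emit:
apply_moves --pt "-0.0038 0 0.002 0 -0.36" --pt "0 0 0.002 0 -0.36" --pt "0 0 0.002 0 -0.36"

```text
clock: 4.62
position: [0.527, 0.1229, 0.0028]
ee_rot: [0.994, 0.112, 0.02, 0.005]
ft_force: [-0.3, 0.7, 0.1]
grip_width: 0.678
```

```bash
python3 - <<'E'
from h import *
go(.5283,.1225,.003,13.3)
o=manip.get_obs(); print(o["joint_pos"].round(3),o["joint_velocities"].round(3))
E
```

```text
pos [0.527  0.1229 0.0028] yaw 12.9 tool shift [ 0.0011  0.0006 -0.0001] turn -0.4 rows>= 0.1 clk 4.6167 f [-0.3  0.7  0.1] w 57.6 j7 -1.96
  tilt deg x,y [ 2.3  -0.28]
[ 0.31   0.434 -0.742  1.891  0.39   0.923 -1.962] [-0.02   0.04   0.021  0.027  0.036 -0.044 -0.027]
```

Emit:
apply_moves --pt "0.001 0 0.0015 0 -0.36" --pt "0 0 0.0015 0 -0.36" --pt "0 0 0 0 -0.36"

```text
clock: 4.87
position: [0.5278, 0.1229, -0.0011]
ee_rot: [0.994, 0.112, 0.019, 0.005]
ft_force: [-0.5, -0.3, 0.3]
grip_width: 0.682
```

```bash
python3 - <<'E'
from h import *
go(.5283,.1225,-.002,13.3)
im,d=camera("side"); cv2.imwrite("pics/s3.png",cv2.resize(im[240:300,250:340,::-1],(800,533),interpolation=cv2.INTER_CUBIC))
E
```

```text
pos [ 0.5278  0.1229 -0.0011] yaw 12.9 tool shift [0.0004 0.0005 0.0009] turn -0.4 rows>= 0.1 clk 4.8667 f [-0.5 -0.3  0.3] w 58.0 j7 -1.97
  tilt deg x,y [ 2.24 -0.29]
```

View pics/s3.png

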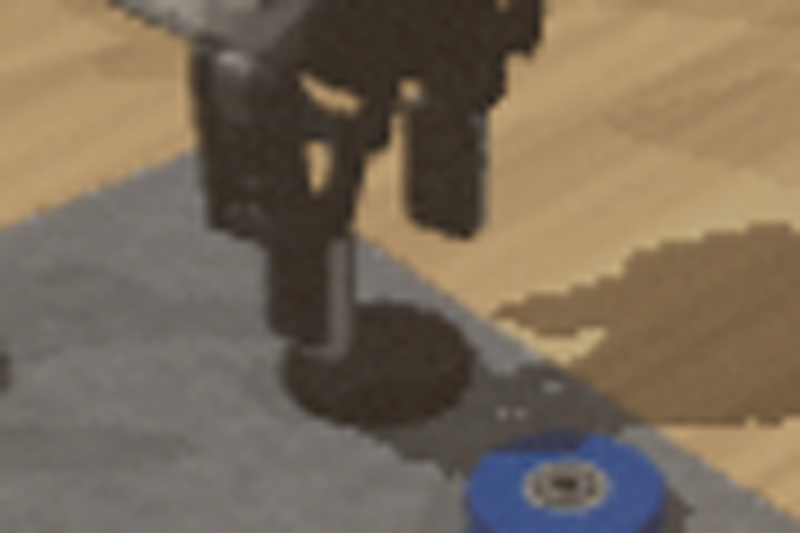

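```bash
python3 - <<'E'
from h import *
for z in (0,.003,.008,.013,.02): print(z,px("side",[.5213,.1512,z]).round(1),px("side",[.5213+.011,.1512+.0025,z]).round(1),px("side",[.5213-.011,.1512-.0025,z]).round(1))
E
```

```text
0 [285.7 288.8] [281.6 287.4] [289.9 290.2]
0.003 [285.7 287.7] [281.6 286.3] [289.9 289.1]
0.008 [285.6 285.9] [281.5 284.5] [289.8 287.3]
0.013 [285.6 284.1] [281.5 282.7] [289.8 285.5]
0.02 [285.5 281.6] [281.4 280.2] [289.7 283. ]
```

Emit:
apply_moves --pt "0 0 0.0015 0 -0.36" --pt "0 0 0.0015 0 -0.36" --pt "0 0 0 0 -0.36"

```text
clock: 5.17
position: [0.5284, 0.1231, -0.0039]
ee_rot: [0.994, 0.112, 0.02, 0.005]
ft_force: [0.3, 0.4, -0.4]
grip_width: 0.678
```

Emit:
apply_moves --pt "0 0 0.0015 0 -0.36" --pt "0 0 0 0 -0.36"

```text
clock: 5.33
position: [0.5285, 0.1231, -0.0054]
ee_rot: [0.994, 0.112, 0.02, 0.005]
ft_force: [0.1, -0.0, 0.6]
grip_width: 0.68
```

```bash
python3 - <<'E'
from h import *
go(.5283,.1225,-.002,13.3)
im,d,P,h=shot("side")
for u in (281,283,285,287,288):
    print(u,[(v,*np.round(P[v,u]*1000).astype(int),int(h[v,u,2])) for v in range(272,294,2)])
E
```

```text
pos [ 0.5285  0.1231 -0.0054] yaw 12.9 tool shift [-0.0002  0.0005 -0.0035] turn -0.4 rows>= 0.1 clk 5.3333 f [ 0.1 -0.   0.6] w 57.8 j7 -1.97
  tilt deg x,y [ 2.3  -0.28]
281 [(272, np.int64(516), np.int64(169), np.int64(56), 57), (274, np.int64(519), np.int64(167), np.int64(49), 58), (276, np.int64(519), np.int64(166), np.int64(43), 58), (278, np.int64(520), np.int64(166), np.int64(37), 58), (280, np.int64(541), np.int64(147), np.int64(13), 102), (282, np.int64(542), np.int64(146), np.int64(6), 86), (284, np.int64(539), np.int64(149), np.int64(4), 106), (286, np.int64(537), np.int64(151), np.int64(0), 110), (288, np.int64(527), np.int64(161), np.int64(4), 118), (290, np.int64(523), np.int64(165), np.int64(3), 117), (292, np.int64(517), np.int64(170), np.int64(3), 118)]
283 [(272, np.int64(513), np.int64(165), np.int64(56), 53), (274, np.int64(512), np.int64(167), np.int64(52), 58), (276, np.int64(514), np.int64(165), np.int64(45), 52), (278, np.int64(515), np.int64(165), np.int64(39), 60), (280, np.int64(518), np.int64(162), np.int64(31), 80), (282, np.int64(532), np.int64(149), np
[... 1419 characters left out ...]
), np.int64(154), np.int64(1), 115), (292, np.int64(507), np.int64(161), np.int64(3), 117)]
288 [(272, np.int64(506), np.int64(157), np.int64(55), 96), (274, np.int64(509), np.int64(155), np.int64(48), 96), (276, np.int64(506), np.int64(157), np.int64(45), 96), (278, np.int64(507), np.int64(156), np.int64(38), 94), (280, np.int64(508), np.int64(156), np.int64(33), 96), (282, np.int64(526), np.int64(139), np.int64(11), 61), (284, np.int64(518), np.int64(147), np.int64(13), 57), (286, np.int64(517), np.int64(148), np.int64(8), 55), (288, np.int64(514), np.int64(151), np.int64(5), 108), (290, np.int64(509), np.int64(155), np.int64(4), 118), (292, np.int64(508), np.int64(157), np.int64(1), 119)]
```

Emit:
apply_moves --pt "0 0 0.002 0 -0.36" --pt "0 0 0.002 0 -0.36" --pt "0 0 0 0 -0.36"

```text
clock: 5.63
position: [0.5289, 0.1231, -0.0095]
ee_rot: [0.994, 0.112, 0.02, 0.005]
ft_force: [0.9, 1.1, -0.3]
grip_width: 0.68
```

Emit:
apply_moves --pt "0 0 0.002 0 -0.36" --pt "0 0 0.002 0 -0.36" --pt "0 0 0 0 -0.36"

```text
clock: 5.88
position: [0.5291, 0.1231, -0.014]
ee_rot: [0.994, 0.112, 0.02, 0.005]
ft_force: [0.1, -0.3, 0.2]
grip_width: 0.673
```

```bash
python3 - <<'E'
from h import *
go(.5283,.1225,-.002,13.3)
im,d,P,h=shot("side")
for u in (283,287): print(u,[(v,*np.round(P[v,u]*1000).astype(int)) for v in range(276,292,2)])
im,d,P,h=shot("top")
m=(P[...,2]>.015)&(P[...,2]<.08)&(abs(P[...,0]-.53)<.05)&(abs(P[...,1]-.123)<.07)
for c,s,i in blobs(m,5): print(c.round(),s)
cv2.imwrite("pics/t3.png",cv2.resize(im[200:300,220:340,::-1],(720,600),interpolation=cv2.INTER_CUBIC))
E
```

```text
pos [ 0.5291  0.1231 -0.014 ] yaw 12.9 tool shift [-0.0004  0.0005 -0.0121] turn -0.4 rows>= 0.3 clk 5.8833 f [ 0.1 -0.3  0.2] w 57.2 j7 -1.98
  tilt deg x,y [ 2.32 -0.28]
283 [(276, np.int64(513), np.int64(166), np.int64(46)), (278, np.int64(513), np.int64(166), np.int64(40)), (280, np.int64(509), np.int64(170), np.int64(39)), (282, np.int64(514), np.int64(166), np.int64(29)), (284, np.int64(533), np.int64(148), np.int64(6)), (286, np.int64(530), np.int64(151), np.int64(4)), (288, np.int64(525), np.int64(156), np.int64(3)), (290, np.int64(520), np.int64(161), np.int64(2))]
287 [(276, np.int64(510), np.int64(156), np.int64(43)), (278, np.int64(508), np.int64(158), np.int64(39)), (280, np.int64(510), np.int64(158), np.int64(33)), (282, np.int64(511), np.int64(156), np.int64(26)), (284, np.int64(511), np.int64(157), np.int64(21)), (286, np.int64(519), np.int64(149), np.int64(7)), (288, np.int64(520), np.int64(149), np.int64(2)), (290, np.int64(512), np.int64(156), np.int64(3))]
```

View pics/t3.png

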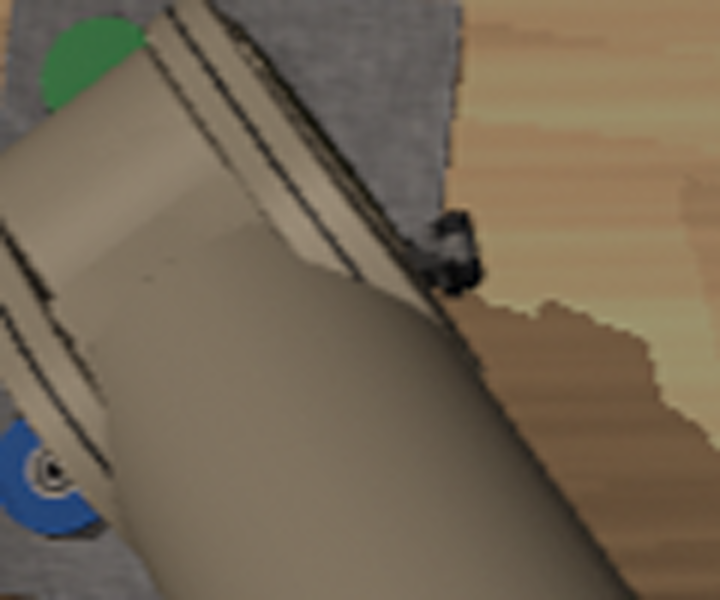

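The side-view depth puts the visible tips about 34 mm above the reported TCP height, with no contact force. I'll go on down in small steps, watching the force.

Emit:
apply_moves --pt "0 0 0.002 0 -0.36" --pt "0 0 0.002 0 -0.36" --pt "0 0 0 0 -0.36"

```text
clock: 6.23
position: [0.5296, 0.1232, -0.0179]
ee_rot: [0.994, 0.112, 0.02, 0.005]
ft_force: [-0.5, 0.3, 0.6]
grip_width: 0.676
```

Emit:
apply_moves --pt "0 0 0.002 0 -0.36" --pt "0 0 0.002 0 -0.36" --pt "0 0 0 0 -0.36"

```text
clock: 6.48
position: [0.5297, 0.1231, -0.0224]
ee_rot: [0.994, 0.112, 0.02, 0.005]
ft_force: [-0.3, 0.2, -1.0]
grip_width: 0.683
```

```bash
python3 - <<'E'
from h import *
go(.5283,.1225,-.028,13.3)
im,d,P,h=shot("side")
for u in (283,287): print(u,[(v,*np.round(P[v,u]*1000).astype(int)) for v in range(278,294,1)])
E
```

```text
pos [ 0.5297  0.1231 -0.0224] yaw 12.9 tool shift [-0.0017  0.0002  0.0055] turn -0.4 rows>= 0.1 clk 6.4833 f [-0.3  0.2 -1. ] w 58.0 j7 -1.99
  tilt deg x,y [ 2.36 -0.27]
283 [(278, np.int64(513), np.int64(166), np.int64(41)), (279, np.int64(514), np.int64(165), np.int64(37)), (280, np.int64(515), np.int64(165), np.int64(34)), (281, np.int64(513), np.int64(166), np.int64(33)), (282, np.int64(514), np.int64(166), np.int64(30)), (283, np.int64(514), np.int64(166), np.int64(27)), (284, np.int64(514), np.int64(166), np.int64(24)), (285, np.int64(514), np.int64(166), np.int64(21)), (286, np.int64(520), np.int64(160), np.int64(13)), (287, np.int64(526), np.int64(155), np.int64(4)), (288, np.int64(523), np.int64(158), np.int64(5)), (289, np.int64(520), np.int64(161), np.int64(5)), (290, np.int64(518), np.int64(163), np.int64(4)), (291, np.int64(516), np.int64(165), np.int64(3)), (292, np.int64(512), np.int64(168), np.int64(4)), (293, np.int64(510), np.int64(171), np.int64(3))]
287 [(278, np.int64(509), np.int64(157), np.int64(38)), (279, np.int64(509), np.int64(158), np.int64(36)), (280, np.int64(509), np.int64(158), np.int64(33)), (281, np.int64(510), np.int64(157), np.int64(29)), (282, np.int64(510), np.int64(157), np.int64(27)), (283, np.int64(509), np.int64(158), np.int64(25)), (284, np.int64(508), np.int64(159), np.int64(23)), (285, np.int64(509), np.int64(158), np.int64(19)), (286, np.int64(512), np.int64(156), np.int64(14)), (287, np.int64(508), np.int64(159), np.int64(15)), (288, np.int64(519), np.int64(149), np.int64(2)), (289, np.int64(519), np.int64(150), np.int64(0)), (290, np.int64(511), np.int64(157), np.int64(5)), (291, np.int64(510), np.int64(159), np.int64(3)), (292, np.int64(507), np.int64(161), np.int64(3)), (293, np.int64(503), np.int64(165), np.int64(5))]
```

Emit:
apply_moves --pt "-0.0015 0 0.002 0 -0.36" --pt "0 0 0.002 0 -0.36" --pt "0 0 0 0 -0.36"

```text
clock: 6.78
position: [0.5284, 0.1228, -0.0266]
ee_rot: [0.994, 0.112, 0.02, 0.005]
ft_force: [1.2, 0.4, -0.3]
grip_width: 0.679
```

Emit:
apply_moves --pt "0 0 0.0015 0 -0.36" --pt "0 0 0 0 -0.36" --pt "0 0 0 0 -0.36"

```text
clock: 7.03
position: [0.5284, 0.1228, -0.0284]
ee_rot: [0.994, 0.112, 0.02, 0.005]
ft_force: [0.2, -0.6, 0.1]
grip_width: 0.683
```

```bash
python3 - <<'E'
from h import *
go(.5283,.1225,-.030,13.3)
im,d,P,h=shot("side")
for u in (283,287): print(u,[(v,*np.round(P[v,u]*1000).astype(int)) for v in range(284,294,1)])
E
```

```text
pos [ 0.5284  0.1228 -0.0284] yaw 12.9 tool shift [-0.0002  0.0002  0.0016] turn -0.4 rows>= 0.1 clk 7.0333 f [ 0.2 -0.6  0.1] w 58.1 j7 -2.0
  tilt deg x,y [ 2.36 -0.27]
283 [(284, np.int64(514), np.int64(166), np.int64(24)), (285, np.int64(518), np.int64(163), np.int64(18)), (286, np.int64(516), np.int64(165), np.int64(17)), (287, np.int64(517), np.int64(163), np.int64(13)), (288, np.int64(521), np.int64(160), np.int64(7)), (289, np.int64(521), np.int64(160), np.int64(4)), (290, np.int64(517), np.int64(164), np.int64(5)), (291, np.int64(519), np.int64(162), np.int64(1)), (292, np.int64(513), np.int64(168), np.int64(4)), (293, np.int64(510), np.int64(171), np.int64(4))]
287 [(284, np.int64(509), np.int64(158), np.int64(22)), (285, np.int64(510), np.int64(158), np.int64(19)), (286, np.int64(509), np.int64(158), np.int64(17)), (287, np.int64(509), np.int64(159), np.int64(15)), (288, np.int64(509), np.int64(158), np.int64(11)), (289, np.int64(513), np.int64(155), np.int64(5)), (290, np.int64(515), np.int64(153), np.int64(1)), (291, np.int64(508), np.int64(160), np.int64(5)), (292, np.int64(506), np.int64(162), np.int64(4)), (293, np.int64(503), np.int64(165), np.int64(4))]
```

Emit:
apply_moves --pt "0 0 0.0015 0 -0.36" --pt "0 0 0.0005 0 -0.36" --pt "0 0 0 0 -0.36"

```text
clock: 7.33
position: [0.5287, 0.1228, -0.0297]
ee_rot: [0.993, 0.112, 0.02, 0.005]
ft_force: [-1.2, -0.7, 2.8]
grip_width: 0.676
```

Emit:
apply_moves --pt "0 0 0 0 1" --pt "0 0 0 0 1" --pt "0 0 0 0 1" --pt "0 0 0 0 1" --pt "0 0 0 0 1" --squeeze 30

```text
clock: 7.75
position: [0.5301, 0.1263, -0.0275]
ee_rot: [0.993, 0.113, 0.022, 0.003]
ft_force: [-0.8, 0.8, -1.2]
grip_width: 0.567
```

Emit:
apply_moves --pt "0 0 0 0 1" --pt "0 0 0 0 1"

```text
clock: 7.92
position: [0.53, 0.1261, -0.0278]
ee_rot: [0.993, 0.113, 0.022, 0.003]
ft_force: [-0.7, 0.3, 2.4]
grip_width: 0.566
```

```bash
python3 - <<'E'
from h import *
go(.5283,.1225,-.030,13.3)
im,d=camera("side"); cv2.imwrite("pics/s4.png",cv2.resize(im[240:300,250:340,::-1],(800,533),interpolation=cv2.INTER_CUBIC))
E
```

```text
pos [ 0.53    0.1261 -0.0278] yaw 13.0 tool shift [-0.0026  0.0031  0.0021] turn -0.3 rows>= 0.1 clk 7.9167 f [-0.7  0.3  2.4] w 48.1 j7 -2.0
  tilt deg x,y [ 2.57 -0.09]
```

View pics/s4.png

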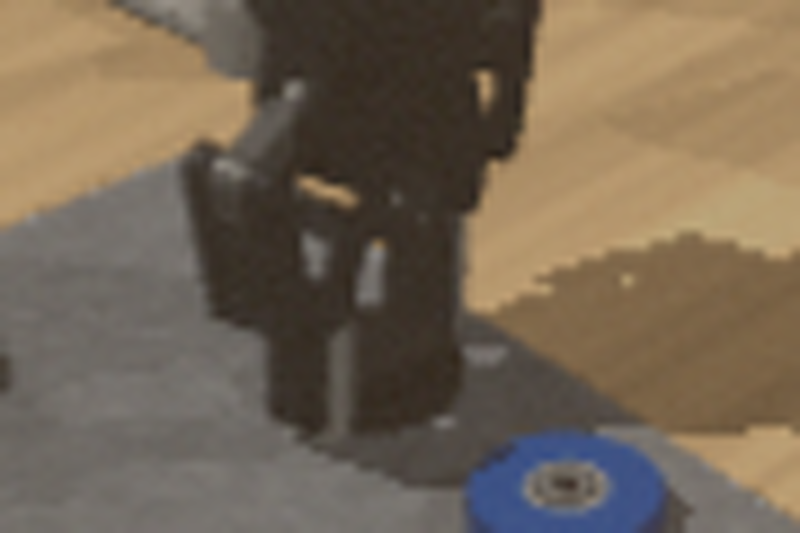

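Emit:
apply_moves --pt "0 0 -0.01 0 1" --pt "0 0 -0.025 0 1" --pt "0 0 -0.03 0 1" --pt "0 0 -0.03 0 1" --pt "0 0 0 0 1" --squeeze 50

```text
clock: 8.38
position: [0.5231, 0.126, 0.0707]
ee_rot: [0.993, 0.113, 0.019, 0.003]
ft_force: [0.6, 1.0, -0.2]
grip_width: 0.557
```

Emit:
apply_moves --pt "-0.0054 0.0177 0 0 1" --pt "-0.0108 0.035 0 0 1" --pt "-0.0108 0.035 0 0 1" --pt "-0.0108 0.035 0 0 1" --pt "-0.0108 0.035 0 0 1"

```text
clock: 8.8
position: [0.5128, -0.0338, 0.0756]
ee_rot: [0.992, 0.121, 0.023, 0.002]
ft_force: [1.4, 0.0, -0.5]
grip_width: 0.559
```

```bash
python3 - <<'E'
from h import *
go(.509,-.1685,.06,13.3)
E
```

```text
pos [ 0.5128 -0.0338  0.0756] yaw 13.9 tool shift [-0.0368  0.1297  0.0151] turn 0.6 rows>= 3.3 clk 8.8 f [ 1.4  0.  -0.5] w 47.5 j7 -1.5
  tilt deg x,y [2.66 0.13]
```

Emit:
apply_moves --pt "-0.0095 0.034 0.002 0.6 1" --pt "-0.0095 0.034 0.002 0 1" --pt "-0.0095 0.034 0.002 0 1" --pt "-0.005 0.018 0.002 0 1" --pt "0 0 0 0 1"

```text
clock: 9.22
position: [0.5049, -0.1741, 0.0687]
ee_rot: [0.994, 0.111, 0.023, 0.004]
ft_force: [-0.1, 0.2, -1.4]
grip_width: 0.558
```

```bash
python3 - <<'E'
from h import *
go(.509,-.1685,-.01,13.3)
im,d=camera("side"); cv2.imwrite("pics/s5.png",cv2.resize(im[170:260,320:440,::-1],(800,600),interpolation=cv2.INTER_CUBIC))
E
```

```text
pos [ 0.5049 -0.1741  0.0687] yaw 12.8 tool shift [ 0.0017 -0.0056  0.0788] turn -0.5 rows>= 1.9 clk 9.2167 f [-0.1  0.2 -1.4] w 47.4 j7 -1.25
  tilt deg x,y [ 2.68 -0.17]
```

View pics/s5.png

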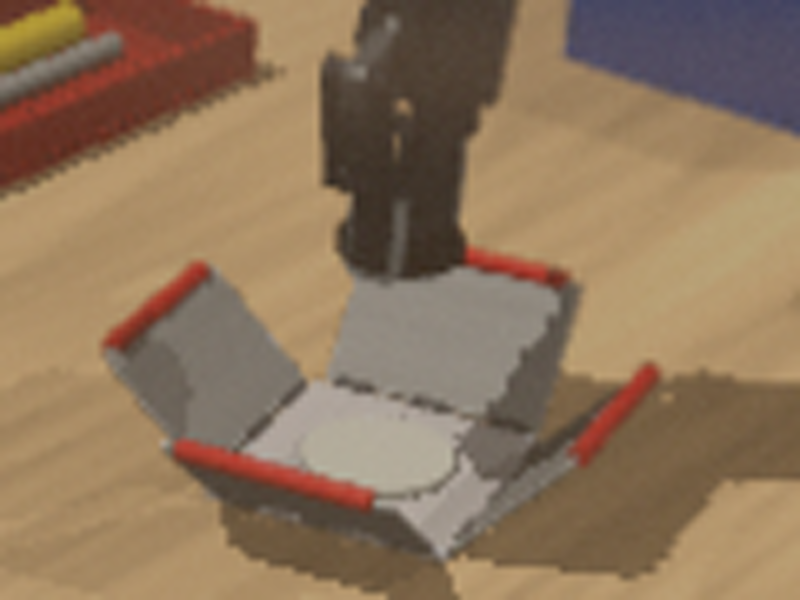

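The pad is held at crop (400,255), above the case. Lowering.

Emit:
apply_moves --pt "0.0015 -0.0055 0.01 0 1" --pt "0 0 0.025 0 1" --pt "0 0 0.02 0 1" --pt "0 0 0.01 0 1" --pt "0 0 0 0 1"

```text
clock: 9.68
position: [0.5103, -0.1588, 0.0018]
ee_rot: [0.993, 0.115, 0.025, 0.003]
ft_force: [-1.5, -0.0, 0.1]
grip_width: 0.55
```

```bash
python3 - <<'E'
from h import *
go(.509,-.1685,-.020,13.3)
E
```

```text
pos [ 0.5103 -0.1588  0.0018] yaw 13.2 tool shift [-0.0045  0.0089  0.0217] turn -0.1 rows>= 0.6 clk 9.6833 f [-1.5 -0.   0.1] w 46.7 j7 -1.33
  tilt deg x,y [ 2.86 -0.05]
```

Emit:
apply_moves --pt "-0.0045 0.0089 0 0 1" --pt "0 0 0.004 0 1" --pt "0 0 0 0 1" --pt "0 0 0 0 1"

```text
clock: 10.02
position: [0.5091, -0.1664, -0.0011]
ee_rot: [0.993, 0.117, 0.025, 0.003]
ft_force: [-0.3, -0.5, -0.7]
grip_width: 0.554
```

```bash
python3 - <<'E'
from h import *
go(.509,-.1685,-.020,13.3)
E
```

```text
pos [ 0.5091 -0.1664 -0.0011] yaw 13.5 tool shift [-0.0015  0.0018  0.0189] turn 0.2 rows>= 0.5 clk 10.0167 f [-0.3 -0.5 -0.7] w 47.1 j7 -1.32
  tilt deg x,y [ 2.93 -0.  ]
```

Emit:
apply_moves --pt "-0.001 0.0018 0.004 0 1" --pt "0 0 0.005 0 1" --pt "0 0 0.004 0 1" --pt "0 0 0 0 1"

```text
clock: 10.35
position: [0.5104, -0.1695, -0.0135]
ee_rot: [0.993, 0.117, 0.027, 0.004]
ft_force: [-0.2, -0.1, -1.2]
grip_width: 0.552
```

```bash
python3 - <<'E'
from h import *
go(.509,-.1685,-.020,13.3)
E
```

```text
pos [ 0.5104 -0.1695 -0.0135] yaw 13.4 tool shift [-0.0015 -0.0014  0.0064] turn 0.1 rows>= 0.2 clk 10.35 f [-0.2 -0.1 -1.2] w 46.9 j7 -1.33
  tilt deg x,y [ 3.1  -0.11]
```

Emit:
apply_moves --pt "-0.0015 -0.001 0.003 0 1" --pt "0 0 0.002 0 1" --pt "0 0 0 0 1"

```text
clock: 10.6
position: [0.5088, -0.1687, -0.0194]
ee_rot: [0.993, 0.117, 0.027, 0.004]
ft_force: [0.3, -0.8, -0.4]
grip_width: 0.559
```

```bash
python3 - <<'E'
from h import *
go(.509,-.1685,-.020,13.3)
E
```

```text
pos [ 0.5088 -0.1687 -0.0194] yaw 13.4 tool shift [ 0.0003 -0.0001  0.0006] turn 0.1 rows>= 0.0 clk 10.6 f [ 0.3 -0.8 -0.4] w 47.5 j7 -1.33
  tilt deg x,y [ 3.08 -0.09]
```

Emit:
apply_moves --pt "0 0 0.001 0 1" --pt "0 0 0 0 -0.46" --pt "0 0 0 0 -0.46" --pt "0 0 0 0 -0.46"

```text
clock: 10.93
position: [0.509, -0.1685, -0.0204]
ee_rot: [0.993, 0.117, 0.027, 0.004]
ft_force: [0.5, -0.7, -0.1]
grip_width: 0.73
```

Emit:
apply_moves --pt "0 0 -0.01 0 -0.46" --pt "0 0 -0.03 0 -0.46" --pt "0 0 -0.03 0 -0.46" --pt "0 0 -0.02 0 -0.46" --pt "0 0 0 0 -0.46"

```text
clock: 11.35
position: [0.5032, -0.1671, 0.0748]
ee_rot: [0.993, 0.118, 0.026, 0.003]
ft_force: [0.5, 0.5, 0.3]
grip_width: 0.727
```

```bash
python3 - <<'E'
from h import *
go(.4505,.139,.075,13.3)
E
```

```text
pos [ 0.5032 -0.1671  0.0748] yaw 13.5 tool shift [ 0.0203 -0.3099 -0.0027] turn 0.2 rows>= 7.4 clk 11.35 f [0.5 0.5 0.3] w 61.8 j7 -1.24
  tilt deg x,y [2.97 0.04]
```

Emit:
apply_moves --pt "0.0025 -0.02 0 0 -0.46" --pt "0.0025 -0.037 0 0 -0.46" --pt "0.0025 -0.037 0 0 -0.46" --pt "0.0025 -0.037 0 0 -0.46" --pt "0.0025 -0.037 0 0 -0.46"

```text
clock: 11.77
position: [0.4783, -0.0051, 0.077]
ee_rot: [0.994, 0.11, 0.029, 0.006]
ft_force: [1.7, 0.2, -1.3]
grip_width: 0.73
```

Emit:
apply_moves --pt "0.0025 -0.037 0 0 -0.46" --pt "0.0025 -0.037 0 0 -0.46" --pt "0.0025 -0.037 0 0 -0.46" --pt "0 -0.018 0 0 -0.46" --pt "0 0 0 0 -0.46"

```text
clock: 12.18
position: [0.4536, 0.136, 0.0772]
ee_rot: [0.993, 0.114, 0.031, 0.006]
ft_force: [-0.3, 0.3, -0.2]
grip_width: 0.727
```

```bash
python3 - <<'E'
from h import *
np.set_printoptions(precision=4,suppress=True)
go(.4505,.139,.02,13.3)
S=("top",)+shot("top")
for col,z in(("black",.018),("blue",.013),("green",.013)):
    for c,a,p,e in disc(S,col):
        if p is not None and .35<p[0]<.75 and p[2]<.06: print(col,c.round(1),a,p,np.round(e,1),onz("top",*c,z))
im=S[1]; cv2.imwrite("pics/t6.png",cv2.resize(im[195:315,310:470,::-1],(800,600),interpolation=cv2.INTER_CUBIC))
S=("side",)+shot("side")
for col in("blue","green"):
    for c,a,p,e in disc(S,col):
        if p is not None and .35<p[0]<.75 and p[2]<.06: print("side",col,c.round(1),a,p)
E
```

```text
pos [0.4536 0.136  0.0772] yaw 13.2 tool shift [-0.0058 -0.0048  0.0568] turn -0.1 rows>= 1.4 clk 12.1833 f [-0.3  0.3 -0.2] w 61.8 j7 -1.89
  tilt deg x,y [ 3.63 -0.28]
black [596.1 189.6] 178 [ 0.6947 -0.719   0.0272] [20.  89.8] [ 0.6586 -0.6404  0.018 ]
black [399.6 257.3] 325 [ 0.5075 -0.1685  0.0191] [19.3 19.6] [ 0.5069 -0.1682  0.018 ]
black [610.9 255.2] 64 [ 0.5    -0.6465  0.0529] [ 1.9 31.2] [ 0.5024 -0.6632  0.018 ]
black [150.1 299.6] 155 [0.4156 0.3983 0.0304] [16.  19.8] [0.419  0.4118 0.018 ]
blue [606.5 209.5] 3648 [ 0.6066 -0.6359  0.0268] [78.4 94.6] [ 0.6113 -0.6644  0.013 ]
green [181.5 207.3] 605 [0.6354 0.3424 0.0146] [26.5 27.3] [0.6354 0.3427 0.013 ]
green [237.3 212.9] 332 [0.619  0.2099 0.0137] [19.5 20. ] [0.6191 0.2095 0.013 ]
side blue [313.  294.9] 132 [0.4455 0.1419 0.0132]
side blue [277.4 310.1] 169 [0.4613 0.2325 0.0129]
side green [237.3 279.9] 195 [0.6159 0.215  0.0129]
side green [188.5 301.3] 363 [0.6274 0.3422 0.0132]
```

View pics/t6.png

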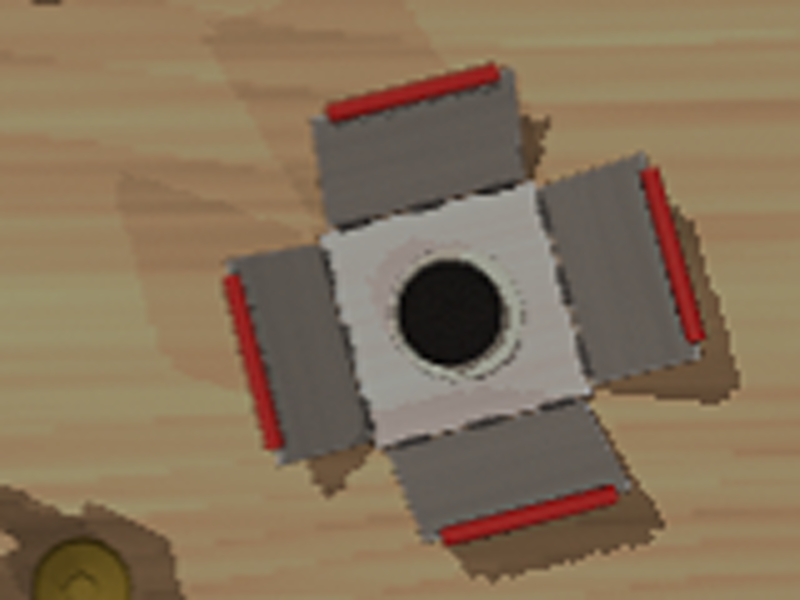

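Emit:
apply_moves --pt "-0.0085 -0.001 0.01 0 -0.46" --pt "0 0 0.03 0 -0.46" --pt "0 0 0.03 0 -0.46" --pt "0 0 0.015 0 -0.46" --pt "0 0 0 0 -0.46"

```text
clock: 12.7
position: [0.4556, 0.1217, -0.01]
ee_rot: [0.994, 0.107, 0.033, 0.009]
ft_force: [-0.6, -0.2, 0.4]
grip_width: 0.728
```

```bash
python3 - <<'E'
from h import *
go(.4509,.135,-.0255,13.3)
E
```

```text
pos [ 0.4556  0.1217 -0.01  ] yaw 12.4 tool shift [-0.0027 -0.0143  0.015 ] turn -0.9 rows>= 0.5 clk 12.7 f [-0.6 -0.2  0.4] w 61.8 j7 -2.03
  tilt deg x,y [ 3.87 -0.62]
```

Emit:
apply_moves --pt "-0.0027 -0.0143 0 -0.9 -0.46" --pt "0 0 0 0 -0.46" --pt "0 0 0 0 -0.46"

```text
clock: 12.95
position: [0.4503, 0.1323, -0.0099]
ee_rot: [0.993, 0.113, 0.032, 0.01]
ft_force: [0.1, -0.7, 1.4]
grip_width: 0.729
```

```bash
python3 - <<'E'
from h import *
go(.4509,.135,-.0255,13.3)
E
```

```text
pos [ 0.4503  0.1323 -0.0099] yaw 13.0 tool shift [ 0.0002 -0.0029  0.0156] turn -0.3 rows>= 0.4 clk 12.95 f [ 0.1 -0.7  1.4] w 62.0 j7 -2.05
  tilt deg x,y [ 3.78 -0.7 ]
```

Emit:
apply_moves --pt "0.0002 -0.0032 0.004 0 -0.46" --pt "0 0 0.005 0 -0.46" --pt "0 0 0.004 0 -0.46" --pt "0 0 0 0 -0.46"

```text
clock: 13.28
position: [0.4532, 0.1349, -0.0214]
ee_rot: [0.993, 0.112, 0.035, 0.01]
ft_force: [-0.1, -1.1, 0.2]
grip_width: 0.728
```

```bash
python3 - <<'E'
from h import *
go(.4509,.135,-.0255,13.3)
E
```

```text
pos [ 0.4532  0.1349 -0.0214] yaw 12.9 tool shift [-0.0024 -0.0008  0.004 ] turn -0.4 rows>= 0.1 clk 13.2833 f [-0.1 -1.1  0.2] w 61.9 j7 -2.08
  tilt deg x,y [ 4.08 -0.73]
```

Emit:
apply_moves --pt "-0.0026 -0.0008 0.003 0 -0.46" --pt "0 0 0.0012 0 -0.46" --pt "0 0 0 0 -0.46"

```text
clock: 13.53
position: [0.4506, 0.1348, -0.0263]
ee_rot: [0.993, 0.112, 0.035, 0.01]
ft_force: [-0.3, -0.2, 0.2]
grip_width: 0.733
```

Emit:
apply_moves --pt "0 0 0 0 1" --pt "0 0 0 0 1" --pt "0 0 0 0 1" --pt "0 0 0 0 1" --pt "0 0 0 0 1" --squeeze 30

```text
clock: 13.95
position: [0.4506, 0.1348, -0.0258]
ee_rot: [0.993, 0.112, 0.035, 0.011]
ft_force: [0.1, -0.2, 0.1]
grip_width: 0.565
```

Emit:
apply_moves --pt "0 0 0 0 1" --pt "0 0 0 0 1" --squeeze 50

```text
clock: 14.12
position: [0.4506, 0.1348, -0.0258]
ee_rot: [0.993, 0.112, 0.035, 0.011]
ft_force: [-0.0, 0.7, 0.7]
grip_width: 0.557
```

Emit:
apply_moves --pt "0 0 -0.01 0 1" --pt "0 0 -0.025 0 1" --pt "0 0 -0.03 0 1" --pt "0 0 -0.03 0 1" --pt "0 0 0 0 1"

```text
clock: 14.53
position: [0.4411, 0.1374, 0.073]
ee_rot: [0.993, 0.114, 0.032, 0.009]
ft_force: [1.4, -0.0, -0.4]
grip_width: 0.556
```

```bash
python3 - <<'E'
from h import *
go(.509,-.171,.08,13.3)
S=("side",)+shot("side")
for col in("blue","green"):
    for c,a,p,e in disc(S,col):
        if p is not None and .35<p[0]<.75: print("side",col,c.round(1),a,p)
E
```

```text
pos [0.4411 0.1374 0.073 ] yaw 13.1 tool shift [-0.0033  0.3158  0.001 ] turn -0.2 rows>= 7.6 clk 14.5333 f [ 1.4 -0.  -0.4] w 47.3 j7 -1.9
  tilt deg x,y [ 3.72 -0.65]
side blue [277.5 310. ] 166 [0.46190696 0.23299382 0.01297684]
side green [237.4 279.8] 194 [0.61517246 0.21431936 0.01287554]
side green [188.2 301.4] 364 [0.62759126 0.34343287 0.01293476]
side green [218.3 353.3] 1038 [0.40392619 0.43408712 0.06626541]
```

Emit:
apply_moves --pt "0 0.02 0 0 1" --pt "0 0.037 0 0 1" --pt "0 0.037 0 0 1" --pt "0 0.037 0 0 1" --pt "0 0.037 0 0 1"

```text
clock: 15.0
position: [0.4779, -0.0244, 0.0759]
ee_rot: [0.992, 0.121, 0.032, 0.009]
ft_force: [1.0, 0.1, -0.6]
grip_width: 0.553
```

Emit:
apply_moves --pt "0 0.037 0 0 1" --pt "0 0.037 0 0 1" --pt "0 0.025 0 0 1" --pt "0 0.013 0 0 1" --pt "0 0 0 0 1"

```text
clock: 15.42
position: [0.503, -0.1471, 0.076]
ee_rot: [0.993, 0.116, 0.03, 0.01]
ft_force: [-0.7, 0.0, 0.1]
grip_width: 0.554
```

Emit:
apply_moves --pt "0 0 0 0 1" --pt "0 0 0 0 1" --pt "0 0 0 0 1"

```text
clock: 15.67
position: [0.502, -0.1436, 0.0747]
ee_rot: [0.993, 0.117, 0.029, 0.008]
ft_force: [0.8, 0.9, -0.4]
grip_width: 0.554
```

```bash
python3 - <<'E'
from h import *
go(.509,-.171,.01,13.3)
E
```

```text
pos [ 0.502  -0.1436  0.0747] yaw 13.5 tool shift [-0.0032  0.0267  0.0653] turn 0.2 rows>= 1.7 clk 15.6667 f [ 0.8  0.9 -0.4] w 47.1 j7 -1.29
  tilt deg x,y [ 3.4  -0.57]
```

Emit:
apply_moves --pt "-0.0015 0.014 0.01 0 1" --pt "-0.0015 0.012 0.015 0 1" --pt "0 0 0.02 0 1" --pt "0 0 0.012 0 1" --pt "0 0 0 0 1"

```text
clock: 16.08
position: [0.5104, -0.1629, 0.0179]
ee_rot: [0.992, 0.123, 0.03, 0.009]
ft_force: [-1.5, 0.3, -0.6]
grip_width: 0.557
```

Emit:
apply_moves --pt "0 0 0 0 1" --pt "0 0 0 0 1"

```text
clock: 16.25
position: [0.5104, -0.1604, 0.0182]
ee_rot: [0.992, 0.125, 0.03, 0.008]
ft_force: [-0.4, 0.1, -0.5]
grip_width: 0.557
```

```bash
python3 - <<'E'
from h import *
go(.509,-.171,-.009,13.3)
E
```

```text
pos [ 0.5104 -0.1604  0.0182] yaw 14.4 tool shift [-0.0055  0.0093  0.0272] turn 1.1 rows>= 0.7 clk 16.25 f [-0.4  0.1 -0.5] w 47.3 j7 -1.31
  tilt deg x,y [ 3.52 -0.49]
```

Emit:
apply_moves --pt "-0.005 0.011 0.004 1.1 1" --pt "0 0 0.006 0 1" --pt "0 0 0.005 0 1" --pt "0 0 0 0 1" --pt "0 0 0 0 1"

```text
clock: 16.67
position: [0.5106, -0.1738, 0.0046]
ee_rot: [0.993, 0.115, 0.032, 0.009]
ft_force: [0.8, 0.3, -0.8]
grip_width: 0.557
```

```bash
python3 - <<'E'
from h import *
go(.509,-.171,-.009,13.3)
E
```

```text
pos [ 0.5106 -0.1738  0.0046] yaw 13.2 tool shift [-0.0018 -0.0034  0.0134] turn -0.1 rows>= 0.3 clk 16.6667 f [ 0.8  0.3 -0.8] w 47.4 j7 -1.31
  tilt deg x,y [ 3.73 -0.61]
```

Emit:
apply_moves --pt "-0.0018 -0.0035 0.004 0 1" --pt "0 0 0.004 0 1" --pt "0 0 0.003 0 1" --pt "0 0 0 0 1"

```text
clock: 17.0
position: [0.5087, -0.1704, -0.0075]
ee_rot: [0.993, 0.115, 0.032, 0.009]
ft_force: [0.3, 0.3, -0.7]
grip_width: 0.558
```

```bash
python3 - <<'E'
from h import *
go(.509,-.171,-.010,13.3)
E
```

```text
pos [ 0.5087 -0.1704 -0.0075] yaw 13.2 tool shift [0.     0.0006 0.0025] turn -0.1 rows>= 0.1 clk 17.0 f [ 0.3  0.3 -0.7] w 47.4 j7 -1.33
  tilt deg x,y [ 3.75 -0.61]
```

Emit:
apply_moves --pt "0 0.0006 0.0018 0 1" --pt "0 0 0.001 0 1" --pt "0 0 0 0 -0.46" --pt "0 0 0 0 -0.46" --pt "0 0 0 0 -0.46"

```text
clock: 17.42
position: [0.5093, -0.1709, -0.0106]
ee_rot: [0.993, 0.115, 0.032, 0.009]
ft_force: [-0.2, -0.2, 0.0]
grip_width: 0.729
```

Emit:
apply_moves --pt "0 0 -0.01 0 -0.46" --pt "0 0 -0.03 0 -0.46" --pt "0 0 -0.03 0 -0.46" --pt "0 0 -0.015 0 -0.46" --pt "0 0 0 0 -0.46"

```text
clock: 17.83
position: [0.5028, -0.1687, 0.0795]
ee_rot: [0.993, 0.116, 0.031, 0.008]
ft_force: [0.9, -0.0, -0.2]
grip_width: 0.728
```

Emit:
apply_moves --pt "0.0026 -0.018 0 0 -0.46" --pt "0.0053 -0.036 0 0 -0.46" --pt "0.0053 -0.036 0 0 -0.46" --pt "0.0053 -0.036 0 0 -0.46" --pt "0.0053 -0.036 0 0 -0.46"

```text
clock: 18.25
position: [0.4904, -0.0103, 0.0796]
ee_rot: [0.994, 0.108, 0.034, 0.011]
ft_force: [1.8, -0.6, -0.4]
grip_width: 0.733
```

Emit:
apply_moves --pt "0.0053 -0.036 0 0 -0.46" --pt "0.0053 -0.036 0 0 -0.46" --pt "0.0053 -0.036 0 0 -0.46" --pt "0.0053 -0.036 0 0 -0.46" --pt "0.0053 -0.036 0 0 -0.46"

```text
clock: 18.67
position: [0.4756, 0.1787, 0.0768]
ee_rot: [0.994, 0.107, 0.035, 0.012]
ft_force: [1.7, 0.7, 0.6]
grip_width: 0.734
```

Emit:
apply_moves --pt "0.0053 -0.036 0 0 -0.46" --pt "0 -0.018 0 0 -0.46" --pt "0 0 0 0 -0.46" --pt "0 0 0 0 -0.46" --pt "0 0 0 0 -0.46"

```text
clock: 19.08
position: [0.4652, 0.2446, 0.0759]
ee_rot: [0.993, 0.113, 0.035, 0.01]
ft_force: [-0.9, -1.1, -0.4]
grip_width: 0.731
```

```bash
cat > chk.py <<'E'
from h import *
import sys
np.set_printoptions(precision=4,suppress=True)
zs=float(sys.argv[1])
def rep():
    S=("top",)+shot("top")
    for col in("blue","green","black","red"):
        for c,a,p,e in disc(S,col):
            if p is not None and .35<p[0]<.68 and -.3<p[1]<.3 and p[2]<.1: print(col,c.round(1),a,p,np.round(e,1),onz("top",*c,zs if p[1]<0 else .013))
    S=("side",)+shot("side")
    for col in("blue","green"):
        for c,a,p,e in disc(S,col):
            if p is not None and .35<p[0]<.68 and p[2]<.1: print("side",col,c.round(1),a,p)
    return S
rep()
E
python3 - <<'E'
from h import *
go(.4685,.2285,0,13.3)
E
python3 chk.py .028
```

```text
pos [0.4652 0.2446 0.0759] yaw 13.0 tool shift [-0.0056  0.0143  0.0761] turn -0.3 rows>= 1.9 clk 19.0833 f [-0.9 -1.1 -0.4] w 62.2 j7 -2.2
  tilt deg x,y [ 4.16 -0.7 ]
blue [400.5 256.8] 276 [ 0.507  -0.1671  0.029 ] [20.1 21. ] [ 0.5073 -0.1688  0.028 ]
blue [230.6 279.4] 151 [0.4545 0.2166 0.0144] [15.5 19.2] [0.4629 0.2248 0.013 ]
green [237.3 212.9] 332 [0.619  0.2095 0.0138] [19.5 20. ] [0.6191 0.2095 0.013 ]
red [392.  213.2] 121 [ 0.6049 -0.1488  0.0546] [ 3.1 43.4] [ 0.6088 -0.1527  0.028 ]
red [444.  245.5] 132 [ 0.5282 -0.2618  0.0613] [ 3.4 44.7] [ 0.5315 -0.2699  0.028 ]
red [360.3 267.2] 122 [ 0.4841 -0.074   0.0538] [ 3.1 44.4] [ 0.4851 -0.0761  0.028 ]
red [415.  297.7] 131 [ 0.4134 -0.1939  0.0589] [ 3.3 47.7] [ 0.4135 -0.1987  0.028 ]
side blue [277.5 310.1] 169 [0.4634 0.2322 0.0129]
side green [237.8 280.2] 208 [0.6148 0.2153 0.0127]
side green [188.4 300.9] 350 [0.6285 0.3429 0.0131]
side green [218.6 353.7] 1056 [0.4033 0.4334 0.0663]
```

Emit:
apply_moves --pt "-0.003 0.009 0.01 0 -0.46" --pt "-0.0028 0.007 0.025 0 -0.46" --pt "0 0 0.03 0 -0.46" --pt "0 0 0.015 0 -0.46" --pt "0 0 0 0 -0.46"

```text
clock: 19.6
position: [0.473, 0.2148, -0.0078]
ee_rot: [0.994, 0.107, 0.037, 0.013]
ft_force: [-1.6, -0.8, -0.1]
grip_width: 0.734
```

Emit:
apply_moves --pt "0 0 0 0 -0.46" --pt "0 0 0 0 -0.46"

```text
clock: 19.77
position: [0.4726, 0.2117, -0.0086]
ee_rot: [0.994, 0.105, 0.036, 0.013]
ft_force: [0.0, -0.3, -0.2]
grip_width: 0.729
```

```bash
python3 - <<'E'
from h import *
go(.4685,.2275,-.0255,13.3)
E
```

```text
pos [ 0.4726  0.2117 -0.0086] yaw 12.1 tool shift [-0.0018 -0.0168  0.0163] turn -1.2 rows>= 0.6 clk 19.7667 f [ 0.  -0.3 -0.2] w 62.0 j7 -2.26
  tilt deg x,y [ 4.25 -1.07]
```

Emit:
apply_moves --pt "-0.0018 -0.0165 0 -1.2 -0.46" --pt "0 0 0.003 0 -0.46" --pt "0 0 0 0 -0.46" --pt "0 0 0 0 -0.46"

```text
clock: 20.1
position: [0.4702, 0.2264, -0.0089]
ee_rot: [0.993, 0.114, 0.038, 0.014]
ft_force: [-0.0, -1.0, -0.4]
grip_width: 0.732
```

```bash
python3 - <<'E'
from h import *
go(.4685,.2275,-.0255,13.3)
E
```

```text
pos [ 0.4702  0.2264 -0.0089] yaw 13.2 tool shift [-0.0026 -0.0021  0.0164] turn -0.1 rows>= 0.4 clk 20.1 f [-0.  -1.  -0.4] w 62.2 j7 -2.28
  tilt deg x,y [ 4.53 -1.05]
```

Emit:
apply_moves --pt "-0.0026 -0.002 0.004 0 -0.46" --pt "0 0 0.005 0 -0.46" --pt "0 0 0.004 0 -0.46" --pt "0 0 0 0 -0.46" --pt "0 0 0 0 -0.46"

```text
clock: 20.52
position: [0.4693, 0.2263, -0.0223]
ee_rot: [0.993, 0.113, 0.039, 0.014]
ft_force: [0.2, 0.2, 0.1]
grip_width: 0.729
```

```bash
python3 - <<'E'
from h import *
go(.4685,.2275,-.0255,13.3)
E
```

```text
pos [ 0.4693  0.2263 -0.0223] yaw 13.1 tool shift [-0.0008 -0.0015  0.0031] turn -0.2 rows>= 0.1 clk 20.5167 f [0.2 0.2 0.1] w 62.0 j7 -2.31
  tilt deg x,y [ 4.65 -1.08]
```

Emit:
apply_moves --pt "-0.0008 -0.0015 0.0028 0 -0.46" --pt "0 0 0 0 -0.46" --pt "0 0 0 0 -0.46"

```text
clock: 20.77
position: [0.4683, 0.2274, -0.0257]
ee_rot: [0.993, 0.113, 0.039, 0.014]
ft_force: [-0.2, -0.4, 0.3]
grip_width: 0.729
```

Emit:
apply_moves --pt "0 0 0 0 1" --pt "0 0 0 0 1" --pt "0 0 0 0 1" --pt "0 0 0 0 1" --pt "0 0 0 0 1" --squeeze 30

```text
clock: 21.18
position: [0.4684, 0.2277, -0.0251]
ee_rot: [0.993, 0.113, 0.039, 0.014]
ft_force: [-0.0, -1.8, -0.9]
grip_width: 0.562
```

Emit:
apply_moves --pt "0 0 0 0 1" --pt "0 0 0 0 1" --squeeze 50

```text
clock: 21.35
position: [0.4684, 0.2277, -0.0251]
ee_rot: [0.993, 0.113, 0.039, 0.014]
ft_force: [0.8, 0.2, 1.0]
grip_width: 0.555
```

Emit:
apply_moves --pt "0 0 -0.01 0 1" --pt "0 0 -0.025 0 1" --pt "0 0 -0.03 0 1" --pt "0 0 -0.035 0 1" --pt "0 0 0 0 1"

```text
clock: 21.77
position: [0.4574, 0.2301, 0.0786]
ee_rot: [0.993, 0.114, 0.036, 0.014]
ft_force: [1.2, 1.1, 0.1]
grip_width: 0.555
```

Emit:
apply_moves --pt "-0.002 0.02 0 0 1" --pt "-0.0045 0.037 0 0 1" --pt "-0.0045 0.037 0 0 1" --pt "-0.0045 0.037 0 0 1" --pt "-0.0045 0.037 0 0 1"

```text
clock: 22.18
position: [0.4774, 0.0679, 0.0895]
ee_rot: [0.991, 0.123, 0.042, 0.011]
ft_force: [0.5, -0.8, -0.4]
grip_width: 0.554
```

Emit:
apply_moves --pt "-0.0045 0.037 0 0 1" --pt "-0.0045 0.037 0 0 1" --pt "-0.0045 0.037 0 0 1" --pt "-0.0045 0.037 0 0 1" --pt "-0.0045 0.037 0 0 1"

```text
clock: 22.6
position: [0.5008, -0.1256, 0.0984]
ee_rot: [0.991, 0.124, 0.044, 0.013]
ft_force: [1.8, 0.2, -1.1]
grip_width: 0.557
```

Emit:
apply_moves --pt "0 0.02 0 0 1" --pt "0 0.01 0 0 1" --pt "0 0 0 0 1" --pt "0 0 0 0 1" --pt "0 0 0 0 1"

```text
clock: 23.02
position: [0.5079, -0.1628, 0.1013]
ee_rot: [0.992, 0.12, 0.045, 0.014]
ft_force: [0.1, -0.5, -1.5]
grip_width: 0.549
```

```bash
python3 - <<'E'
from h import *
go(.5095,-.171,.02,13.3)
E
```

```text
pos [ 0.5079 -0.1628  0.1013] yaw 13.9 tool shift [-0.0073  0.0051  0.0812] turn 0.6 rows>= 2.0 clk 23.0167 f [ 0.1 -0.5 -1.5] w 46.6 j7 -1.22
  tilt deg x,y [ 5.29 -1.02]
```

Emit:
apply_moves --pt "-0.0025 0.001 0.012 0.6 1" --pt "-0.0025 0 0.025 0 1" --pt "-0.0015 0 0.025 0 1" --pt "0 0 0.015 0 1" --pt "0 0 0 0 1"

```text
clock: 23.43
position: [0.5097, -0.1582, 0.0204]
ee_rot: [0.992, 0.119, 0.046, 0.014]
ft_force: [-0.7, 1.4, -0.3]
grip_width: 0.554
```

Emit:
apply_moves --pt "0 0 0 0 1" --pt "0 0 0 0 1"

```text
clock: 23.6
position: [0.509, -0.1553, 0.0195]
ee_rot: [0.992, 0.121, 0.046, 0.013]
ft_force: [-0.2, 0.4, 0.0]
grip_width: 0.55
```

```bash
python3 - <<'E'
from h import *
go(.5101,-.171,.001,13.3)
E
```

```text
pos [ 0.509  -0.1553  0.0195] yaw 14.0 tool shift [-0.0043  0.0148  0.0188] turn 0.7 rows>= 0.6 clk 23.6 f [-0.2  0.4  0. ] w 46.7 j7 -1.31
  tilt deg x,y [ 5.35 -0.84]
```

Emit:
apply_moves --pt "-0.004 0.0148 0.003 0.7 1" --pt "0 0 0.003 0 1" --pt "0 0 0 0 1" --pt "0 0 0 0 1"

```text
clock: 23.93
position: [0.5111, -0.1714, 0.0166]
ee_rot: [0.992, 0.115, 0.048, 0.014]
ft_force: [-0.6, 0.1, -0.6]
grip_width: 0.555
```

```bash
python3 - <<'E'
from h import *
go(.5101,-.171,.001,13.3)
E
```

```text
pos [ 0.5111 -0.1714  0.0166] yaw 13.3 tool shift [-0.0023 -0.0012  0.0154] turn 0.0 rows>= 0.4 clk 23.9333 f [-0.6  0.1 -0.6] w 47.1 j7 -1.3
  tilt deg x,y [ 5.59 -0.95]
```

Emit:
apply_moves --pt "-0.0023 -0.001 0.004 0 1" --pt "0 0 0.005 0 1" --pt "0 0 0.004 0 1" --pt "0 0 0 0 1" --pt "0 0 0 0 1"

```text
clock: 24.35
position: [0.5103, -0.1711, 0.0031]
ee_rot: [0.992, 0.115, 0.048, 0.014]
ft_force: [-0.2, 0.6, -0.5]
grip_width: 0.547
```

```bash
python3 - <<'E'
from h import *
go(.5101,-.171,.001,13.3)
E
```

```text
pos [ 0.5103 -0.1711  0.0031] yaw 13.3 tool shift [-0.0004 -0.0002  0.0021] turn 0.0 rows>= 0.1 clk 24.35 f [-0.2  0.6 -0.5] w 46.5 j7 -1.32
  tilt deg x,y [ 5.68 -1.  ]
```

Emit:
apply_moves --pt "-0.0003 0 0.0022 0 1" --pt "0 0 0.0005 0 1" --pt "0 0 0 0 -0.46" --pt "0 0 0 0 -0.46" --pt "0 0 0 0 -0.46"

```text
clock: 24.77
position: [0.5106, -0.1709, 0.0002]
ee_rot: [0.992, 0.115, 0.048, 0.014]
ft_force: [-0.3, 0.7, -0.4]
grip_width: 0.731
```

Emit:
apply_moves --pt "0 0 -0.01 0 -0.46" --pt "0 0 -0.03 0 -0.46" --pt "0 0 -0.03 0 -0.46" --pt "0 0 -0.015 0 -0.46" --pt "0 0 0 0 -0.46"

```text
clock: 25.18
position: [0.5011, -0.168, 0.0899]
ee_rot: [0.992, 0.116, 0.048, 0.013]
ft_force: [-0.1, 0.3, -0.2]
grip_width: 0.731
```

Emit:
apply_moves --pt "0.0093 -0.0155 0 0 -0.46" --pt "0.0187 -0.031 0 0 -0.46" --pt "0.0187 -0.031 0 0 -0.46" --pt "0.0187 -0.031 0 0 -0.46" --pt "0.0187 -0.031 0 0 -0.46"

```text
clock: 25.6
position: [0.5517, -0.0192, 0.0948]
ee_rot: [0.993, 0.107, 0.049, 0.017]
ft_force: [1.2, 0.1, -0.9]
grip_width: 0.731
```

Emit:
apply_moves --pt "0.0187 -0.031 0 0 -0.46" --pt "0.0187 -0.031 0 0 -0.46" --pt "0.0187 -0.031 0 0 -0.46" --pt "0.0187 -0.031 0 0 -0.46" --pt "0.0187 -0.031 0 0 -0.46"

```text
clock: 26.02
position: [0.6112, 0.1597, 0.0967]
ee_rot: [0.993, 0.106, 0.049, 0.018]
ft_force: [0.2, -0.1, 1.0]
grip_width: 0.73
```

Emit:
apply_moves --pt "0.015 -0.02 0 0 -0.46" --pt "0 0 0 0 -0.46" --pt "0 0 0 0 -0.46" --pt "0 0 0 0 -0.46"

```text
clock: 26.35
position: [0.6204, 0.1954, 0.0963]
ee_rot: [0.992, 0.112, 0.049, 0.015]
ft_force: [0.2, 0.7, 0.2]
grip_width: 0.733
```

```bash
python3 - <<'E'
from h import *
go(.6222,.2085,0,13.3)
E
python3 chk.py .038
```

```text
pos [0.6204 0.1954 0.0963] yaw 13.0 tool shift [-0.0043 -0.0162  0.0957] turn -0.3 rows>= 2.3 clk 26.35 f [0.2 0.7 0.2] w 62.3 j7 -2.04
  tilt deg x,y [ 5.71 -1.04]
blue [401.2 256.4] 288 [ 0.5071 -0.1678  0.0391] [20.6 21.3] [ 0.5075 -0.1689  0.038 ]
red [392.3 213.2] 123 [ 0.6047 -0.1495  0.0545] [ 3.2 43.3] [ 0.6073 -0.152   0.038 ]
red [444.  245.3] 133 [ 0.5293 -0.2619  0.0615] [ 3.4 44.1] [ 0.531  -0.2673  0.038 ]
red [360.4 267.8] 124 [ 0.4842 -0.0741  0.0534] [ 3.2 43.7] [ 0.4832 -0.0756  0.038 ]
red [414.8 297.8] 132 [ 0.4134 -0.1935  0.0587] [ 3.3 47.5] [ 0.4133 -0.1964  0.038 ]
side green [237.2 280.1] 199 [0.6159 0.2153 0.0127]
side green [188.4 301.5] 370 [0.6269 0.3433 0.0132]
side green [218.6 353.7] 1067 [0.4035 0.4337 0.0655]
```

Emit:
apply_moves --pt "-0.0025 -0.012 0.01 0 -0.46" --pt "-0.003 0 0.03 0 -0.46" --pt "0 0 0.035 0 -0.46" --pt "0 0 0.02 0 -0.46" --pt "0 0 0 0 -0.46"

```text
clock: 26.87
position: [0.6254, 0.1936, 0.0009]
ee_rot: [0.993, 0.106, 0.052, 0.017]
ft_force: [-0.4, -0.2, 0.1]
grip_width: 0.731
```

Emit:
apply_moves --pt "0 0 0 0 -0.46" --pt "0 0 0 0 -0.46"

```text
clock: 27.03
position: [0.6253, 0.1909, 0.0014]
ee_rot: [0.993, 0.104, 0.051, 0.018]
ft_force: [-0.9, 0.2, -0.0]
grip_width: 0.733
```

```bash
python3 - <<'E'
from h import *
go(.6222,.2085,-.0255,13.3)
E
```

```text
pos [0.6253 0.1909 0.0014] yaw 12.1 tool shift [-0.002  -0.0191  0.026 ] turn -1.2 rows>= 0.8 clk 27.0333 f [-0.9  0.2 -0. ] w 62.3 j7 -2.12
  tilt deg x,y [ 6.02 -1.45]
```

Emit:
apply_moves --pt "-0.002 -0.019 0.003 -1.2 -0.46" --pt "0 0 0.005 0 -0.46" --pt "0 0 0.004 0 -0.46" --pt "0 0 0 0 -0.46" --pt "0 0 0 0 -0.46"

```text
clock: 27.45
position: [0.6249, 0.2076, -0.0043]
ee_rot: [0.992, 0.113, 0.055, 0.019]
ft_force: [0.3, -0.1, 0.1]
grip_width: 0.73
```

```bash
python3 - <<'E'
from h import *
go(.6222,.2085,-.0255,13.3)
E
```

```text
pos [ 0.6249  0.2076 -0.0043] yaw 13.1 tool shift [-0.0047 -0.0025  0.0207] turn -0.2 rows>= 0.5 clk 27.45 f [ 0.3 -0.1  0.1] w 62.0 j7 -2.14
  tilt deg x,y [ 6.54 -1.39]
```

Emit:
apply_moves --pt "-0.0045 -0.002 0.005 0 -0.46" --pt "0 0 0.006 0 -0.46" --pt "0 0 0.005 0 -0.46" --pt "0 0 0 0 -0.46" --pt "0 0 0 0 -0.46"

```text
clock: 27.87
position: [0.6227, 0.207, -0.0209]
ee_rot: [0.992, 0.112, 0.056, 0.019]
ft_force: [0.0, 0.1, -0.2]
grip_width: 0.728
```

```bash
python3 - <<'E'
from h import *
go(.6225,.2085,-.0245,13.3)
E
```

```text
pos [ 0.6227  0.207  -0.0209] yaw 13.0 tool shift [-0.0002 -0.0016  0.0035] turn -0.3 rows>= 0.1 clk 27.8667 f [ 0.   0.1 -0.2] w 61.9 j7 -2.16
  tilt deg x,y [ 6.65 -1.41]
```

Emit:
apply_moves --pt "0 -0.0015 0.003 0 -0.46" --pt "0 0 0 0 -0.46" --pt "0 0 0 0 -0.46"

```text
clock: 28.12
position: [0.6226, 0.2084, -0.0246]
ee_rot: [0.992, 0.111, 0.056, 0.019]
ft_force: [-0.5, 0.1, 0.6]
grip_width: 0.73
```

Emit:
apply_moves --pt "0 0 0 0 1" --pt "0 0 0 0 1" --pt "0 0 0 0 1" --pt "0 0 0 0 1" --pt "0 0 0 0 1" --squeeze 30

```text
clock: 28.53
position: [0.6229, 0.2088, -0.024]
ee_rot: [0.992, 0.112, 0.056, 0.019]
ft_force: [-0.3, 0.5, -0.3]
grip_width: 0.563
```

Emit:
apply_moves --pt "0 0 0 0 1" --pt "0 0 0 0 1" --squeeze 50

```text
clock: 28.7
position: [0.6229, 0.2088, -0.024]
ee_rot: [0.992, 0.112, 0.056, 0.019]
ft_force: [-0.2, -0.0, -0.6]
grip_width: 0.553
```

Emit:
apply_moves --pt "0 0 -0.01 0 1" --pt "0 0 -0.025 0 1" --pt "0 0 -0.035 0 1" --pt "0 0 -0.035 0 1" --pt "0 0 0 0 1"

```text
clock: 29.12
position: [0.608, 0.2113, 0.0839]
ee_rot: [0.992, 0.112, 0.054, 0.019]
ft_force: [1.0, 0.4, 0.3]
grip_width: 0.555
```

Emit:
apply_moves --pt "-0.0085 0.016 0 0 1" --pt "-0.0173 0.033 0 0 1" --pt "-0.0173 0.033 0 0 1" --pt "-0.0173 0.033 0 0 1" --pt "-0.0173 0.033 0 0 1"

```text
clock: 29.53
position: [0.5659, 0.0574, 0.0893]
ee_rot: [0.991, 0.12, 0.059, 0.015]
ft_force: [0.5, -0.7, 0.5]
grip_width: 0.548
```

Emit:
apply_moves --pt "-0.0173 0.033 0 0 1" --pt "-0.0173 0.033 0 0 1" --pt "-0.0173 0.033 0 0 1" --pt "-0.0173 0.033 0 0 1" --pt "-0.0173 0.033 0 0 1"

```text
clock: 29.95
position: [0.5183, -0.1311, 0.0903]
ee_rot: [0.991, 0.121, 0.061, 0.017]
ft_force: [0.7, -0.3, -1.0]
grip_width: 0.55
```

Emit:
apply_moves --pt "-0.009 0.018 0 0 1" --pt "0 0 0 0 1" --pt "0 0 0 0 1" --pt "0 0 0 0 1"

```text
clock: 30.28
position: [0.5105, -0.1619, 0.0918]
ee_rot: [0.991, 0.115, 0.061, 0.02]
ft_force: [-1.1, 0.6, -1.5]
grip_width: 0.552
```

```bash
python3 - <<'E'
from h import *
go(.5109,-.171,.025,13.3)
E
```

```text
pos [ 0.5105 -0.1619  0.0918] yaw 13.4 tool shift [-0.0094  0.0054  0.0665] turn 0.1 rows>= 1.6 clk 30.2833 f [-1.1  0.6 -1.5] w 46.9 j7 -1.24
  tilt deg x,y [ 7.19 -1.44]
```

Emit:
apply_moves --pt "-0.004 0.006 0.01 0 1" --pt "-0.004 0.003 0.02 0 1" --pt "0 0 0.02 0 1" --pt "0 0 0.008 0 1" --pt "0 0 0 0 1"

```text
clock: 30.7
position: [0.5148, -0.1695, 0.0315]
ee_rot: [0.991, 0.119, 0.063, 0.02]
ft_force: [-1.0, -0.8, -0.0]
grip_width: 0.551
```

Emit:
apply_moves --pt "0 0 0 0 1" --pt "0 0 0 0 1"

```text
clock: 30.87
position: [0.515, -0.1677, 0.0313]
ee_rot: [0.991, 0.121, 0.062, 0.019]
ft_force: [0.6, -0.7, -0.0]
grip_width: 0.551
```

```bash
python3 - <<'E'
from h import *
go(.5113,-.1711,.013,13.3)
E
```

```text
pos [ 0.515  -0.1677  0.0313] yaw 14.1 tool shift [-0.0065  0.0015  0.0178] turn 0.8 rows>= 0.5 clk 30.8667 f [ 0.6 -0.7 -0. ] w 46.8 j7 -1.29
  tilt deg x,y [ 7.34 -1.3 ]
```

Emit:
apply_moves --pt "-0.0055 0.0035 0.005 0.8 1" --pt "0 0 0.005 0 1" --pt "0 0 0.003 0 1" --pt "0 0 0 0 1" --pt "0 0 0 0 1"

```text
clock: 31.28
position: [0.5134, -0.1735, 0.0192]
ee_rot: [0.991, 0.113, 0.064, 0.02]
ft_force: [-0.5, -0.7, -1.0]
grip_width: 0.552
```

```bash
python3 - <<'E'
from h import *
go(.5113,-.1711,.012,13.3)
E
```

```text
pos [ 0.5134 -0.1735  0.0192] yaw 13.3 tool shift [-0.0024 -0.0032  0.0068] turn -0.0 rows>= 0.2 clk 31.2833 f [-0.5 -0.7 -1. ] w 46.9 j7 -1.3
  tilt deg x,y [ 7.53 -1.41]
```

Emit:
apply_moves --pt "-0.0024 -0.0026 0.004 0 1" --pt "0 0 0.0025 0 1" --pt "0 0 0 0 1" --pt "0 0 0 0 1"

```text
clock: 31.62
position: [0.5113, -0.1715, 0.0119]
ee_rot: [0.991, 0.113, 0.064, 0.02]
ft_force: [0.6, -0.6, -0.2]
grip_width: 0.549
```

```bash
python3 - <<'E'
from h import *
go(.5113,-.1711,.0115,13.3)
E
```

```text
pos [ 0.5113 -0.1715  0.0119] yaw 13.3 tool shift [ 0.0001 -0.0004  0.0004] turn -0.0 rows>= 0.0 clk 31.6167 f [ 0.6 -0.6 -0.2] w 46.7 j7 -1.32
  tilt deg x,y [ 7.56 -1.42]
```

Emit:
apply_moves --pt "0 0 0.0005 0 1" --pt "0 0 0 0 -0.46" --pt "0 0 0 0 -0.46" --pt "0 0 0 0 -0.46"

```text
clock: 31.95
position: [0.5117, -0.1715, 0.0117]
ee_rot: [0.991, 0.114, 0.065, 0.02]
ft_force: [0.4, -0.0, 0.5]
grip_width: 0.73
```

Emit:
apply_moves --pt "-0.001 0 0.004 0 -0.46" --pt "-0.001 0 0.006 0 -0.46" --pt "-0.001 0 0.005 0 -0.46" --pt "0 0 0 0 -0.46" --pt "0 0 0 0 -0.46"

```text
clock: 32.37
position: [0.5108, -0.1728, -0.0052]
ee_rot: [0.991, 0.114, 0.065, 0.02]
ft_force: [-0.8, 0.1, -0.3]
grip_width: 0.729
```

```bash
python3 - <<'E'
from h import *
go(.5113,-.1711,-.016,13.3)
im,d=camera("side"); cv2.imwrite("pics/s8.png",cv2.resize(im[170:260,320:440,::-1],(800,600),interpolation=cv2.INTER_CUBIC))
E
```

```text
pos [ 0.5108 -0.1728 -0.0052] yaw 13.3 tool shift [-0.0005 -0.0022  0.0107] turn -0.0 rows>= 0.3 clk 32.3667 f [-0.8  0.1 -0.3] w 62.0 j7 -1.33
  tilt deg x,y [ 7.6  -1.44]
```

View pics/s8.png

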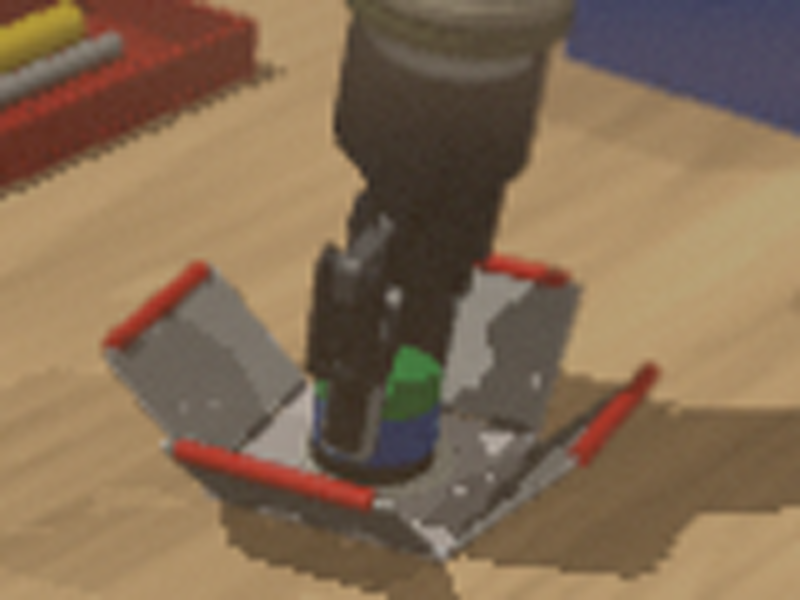

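The stack is complete and standing flat: black, blue, blue, green, with the fingers around it. I'll lower a little, grip gently, and shift the whole stack about 3 mm to the plate centre.

Emit:
apply_moves --pt "-0.0008 -0.0018 0.004 0 -0.46" --pt "-0.0005 0 0.004 0 -0.46" --pt "0 0 0 0 -0.46" --pt "0 0 0 0 -0.46"

```text
clock: 32.75
position: [0.5101, -0.1714, -0.0142]
ee_rot: [0.991, 0.114, 0.065, 0.02]
ft_force: [0.6, 0.2, -0.8]
grip_width: 0.735
```

Emit:
apply_moves --pt "0 0 0 0 0" --pt "0 0 0 0 0" --pt "0 0 0 0 0" --pt "0 0 0 0 0" --pt "0 0 0 0 0" --squeeze 20

```text
clock: 33.17
position: [0.5102, -0.1708, -0.0141]
ee_rot: [0.991, 0.114, 0.065, 0.02]
ft_force: [0.3, 0.4, -0.4]
grip_width: 0.576
```

```bash
python3 - <<'E'
from h import *
go(.5117,-.1745,-.014,13.3)
E
```

```text
pos [ 0.5102 -0.1708 -0.0141] yaw 13.3 tool shift [0.0007 0.0039 0.0002] turn -0.0 rows>= 0.1 clk 33.1667 f [ 0.3  0.4 -0.4] w 48.9 j7 -1.35
  tilt deg x,y [ 7.6  -1.41]
```

Emit:
apply_moves --pt "0 0.0015 0 0 0" --pt "0 0.0015 0 0 0" --pt "0 0 0 0 0"

```text
clock: 33.42
position: [0.5106, -0.1742, -0.0141]
ee_rot: [0.991, 0.114, 0.064, 0.02]
ft_force: [0.2, -0.1, -1.1]
grip_width: 0.579
```

Emit:
apply_moves --pt "0 0 0 0 -0.46" --pt "0 0 0 0 -0.46" --pt "0 0 0 0 -0.46"

```text
clock: 33.67
position: [0.511, -0.1748, -0.0138]
ee_rot: [0.991, 0.113, 0.065, 0.02]
ft_force: [-0.7, -0.3, 0.6]
grip_width: 0.726
```

Emit:
apply_moves --pt "-0.001 0 -0.008 0 -0.46" --pt "0.001 0 -0.02 0 -0.46" --pt "0.001 0 -0.02 0 -0.46" --pt "0 0 0 0 -0.46"

```text
clock: 34.0
position: [0.5045, -0.1724, 0.0361]
ee_rot: [0.991, 0.114, 0.064, 0.019]
ft_force: [0.6, -0.3, 0.7]
grip_width: 0.729
```

```bash
python3 - <<'E'
from h import *
go(.475,0,.09,13.3)
E
```

```text
pos [ 0.5045 -0.1724  0.0361] yaw 13.3 tool shift [ 0.0174 -0.1716 -0.0614] turn -0.0 rows>= 4.4 clk 34.0 f [ 0.6 -0.3  0.7] w 62.0 j7 -1.27
  tilt deg x,y [ 7.51 -1.34]
```

Emit:
apply_moves --pt "0.002 0 -0.025 0 -0.46" --pt "0.004 0 -0.035 0 -0.46" --pt "0.003 -0.02 0 0 0" --pt "0.003 -0.035 0 0 1" --pt "0.003 -0.035 0 0 1"

```text
clock: 34.42
position: [0.4916, -0.085, 0.0981]
ee_rot: [0.992, 0.108, 0.066, 0.021]
ft_force: [1.6, 1.2, 1.2]
grip_width: 0.311
```

Emit:
apply_moves --pt "0.003 -0.035 0 0 1" --pt "0.003 -0.02 0 0 1" --pt "0 0 0 0 1" --pt "0 0 0 0 1" --pt "0 0 0 0 1"

```text
clock: 34.83
position: [0.4844, -0.0212, 0.0973]
ee_rot: [0.991, 0.113, 0.067, 0.022]
ft_force: [0.1, -0.2, 0.3]
grip_width: -0.0
```

```bash
python3 - <<'E'
from h import *
go(.478,-.035,.01,13.3)
im,d=camera("top"); cv2.imwrite("pics/t9.png",cv2.resize(im[195:315,310:470,::-1],(800,600),interpolation=cv2.INTER_CUBIC))
E
python3 chk.py .048
```

```text
pos [ 0.4844 -0.0212  0.0973] yaw 13.2 tool shift [-0.0204  0.0068  0.086 ] turn -0.1 rows>= 2.1 clk 34.8333 f [ 0.1 -0.2  0.3] w -0.0 j7 -1.49
  tilt deg x,y [ 7.91 -1.65]
green [402.6 256. ] 368 [ 0.5075 -0.1706  0.049 ] [20.4 21.2] [ 0.5075 -0.1706  0.048 ]
red [392.  213.2] 121 [ 0.6048 -0.1486  0.0541] [ 3.1 43.4] [ 0.6054 -0.1499  0.048 ]
red [444.  245.6] 131 [ 0.5273 -0.2615  0.0617] [ 3.3 45.4] [ 0.5293 -0.265   0.048 ]
red [415.6 297.6] 131 [ 0.4134 -0.1943  0.0583] [ 3.3 45.9] [ 0.4139 -0.1965  0.048 ]
side green [376.7 226.6] 141 [ 0.5023 -0.1632  0.0476]
side green [188.6 301.6] 388 [0.6263 0.3432 0.0127]
side green [217.  351.5] 904 [0.4067 0.4369 0.072 ]
```

View pics/t9.png

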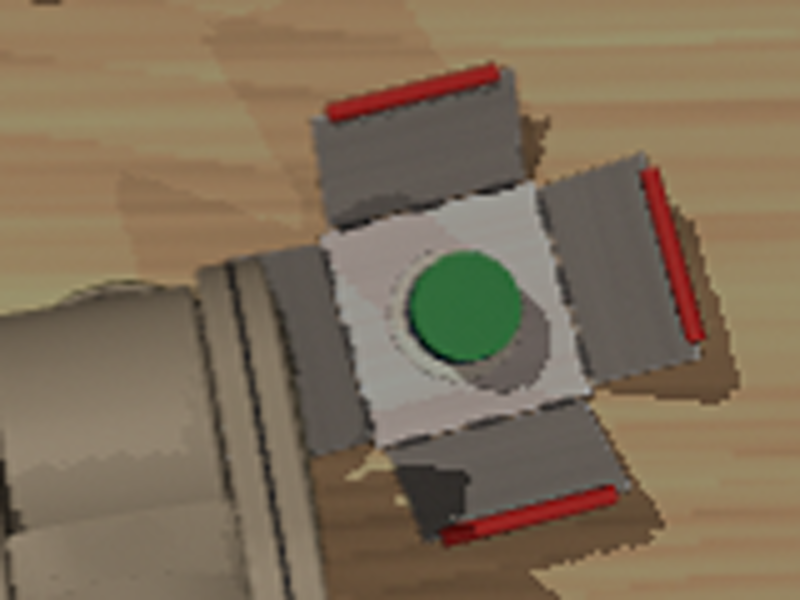

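The top view shows the green cover at (465,307), concentric with the plate to within about 1.5 mm. Next, raise the +y-ward side (left in the picture).

Emit:
apply_moves --pt "-0.006 0 0.015 0 1" --pt "-0.008 0 0.03 0 1" --pt "-0.006 0 0.03 0 1" --pt "0 0 0.008 0 1" --pt "0 0 0 0 1"

```text
clock: 35.4
position: [0.4785, -0.035, 0.0104]
ee_rot: [0.992, 0.107, 0.069, 0.023]
ft_force: [0.3, 0.4, 0.5]
grip_width: 0.001
```

Emit:
apply_moves --pt "0 0 0 0 1" --pt "0 0 0 0 1"

```text
clock: 35.57
position: [0.4782, -0.036, 0.0102]
ee_rot: [0.992, 0.106, 0.068, 0.022]
ft_force: [0.9, 1.0, 0.7]
grip_width: 0.003
```

```bash
python3 - <<'E'
from h import *
go(.479,-.050,.01,13.3)
E
```

```text
pos [ 0.4782 -0.036   0.0102] yaw 12.4 tool shift [-0.0022  0.0138  0.0008] turn -0.9 rows>= 0.3 clk 35.5667 f [0.9 1.  0.7] w 0.3 j7 -1.63
  tilt deg x,y [ 7.99 -1.71]
```

Emit:
apply_moves --pt "-0.001 0.012 0 -0.9 1" --pt "0 0.008 -0.005 0 1" --pt "0 0.009 -0.005 0 1" --pt "0 0.0095 -0.0045 0 1" --pt "0 0.0095 -0.003 0 1"

```text
clock: 35.98
position: [0.4882, -0.0837, 0.0358]
ee_rot: [0.991, 0.115, 0.07, 0.024]
ft_force: [-0.2, 0.8, -0.1]
grip_width: -0.004
```

```bash
cat > sd.py <<'E'
from h import *
def prog():
    o,a=yaw(); p=o["position"]; z=R.from_quat(o["ee_rot"]).as_matrix()[:,2]; tip=p-.026*z
    b=np.radians(13.3); u=np.array([np.cos(b),np.sin(b)]); v=np.array([-u[1],u[0]]); d=tip[:2]-[.5074,-.172]
    print("tip u,v,z mm",(d@u*1000).round(1),(d@v*1000).round(1),(tip[2]*1000).round(1),"f",o["ft_force"].round(1),"yaw",round(a,1),"clk",o["clock"])
prog()
S=("top",)+shot("top")
for n in("top","side"):
    S=(n,)+shot(n)
    for c,a,p,e in disc(S,"red"):
        if p is not None and .35<p[0]<.68 and -.3<p[1]<0 and p[2]<.1:
            b=np.radians(13.3); q=p[:2]-[.5074,-.172]; print(n,c.round(),a,"u %.1f v %.1f z %.1f"%((q@[np.cos(b),np.sin(b)])*1e3,(q@[-np.sin(b),np.cos(b)])*1e3,p[2]*1e3))
E
python3 sd.py
```

```text
tip u,v,z mm -1.9 92.0 61.5 f [-0.2  0.8 -0.1] yaw 13.5 clk 35.9833
top [392. 213.] 123 u 99.9 v -0.1 z 54.5
top [444. 246.] 131 u -1.1 v -92.1 z 61.2
top [425. 295.] 62 u -96.4 v -20.5 z 58.6
side [358. 240.] 67 u 3.8 v 105.6 z 51.2
```

Emit:
apply_moves --pt "0 -0.02 -0.004 0 1" --pt "0 -0.025 0 0 1" --pt "-0.002 -0.005 0.01 0 1" --pt "-0.002 0 0.02 0 1" --pt "0 0 0.01 0 1"

```text
clock: 36.55
position: [0.48, -0.0332, -0.0017]
ee_rot: [0.99, 0.114, 0.074, 0.025]
ft_force: [-1.3, -0.8, 0.4]
grip_width: 0.002
```

Emit:
apply_moves --pt "0 0 0 0 1" --pt "0 0 0 0 1" --pt "0 0 0 0 1"

```text
clock: 36.8
position: [0.4786, -0.0305, -0.0029]
ee_rot: [0.99, 0.116, 0.072, 0.024]
ft_force: [-0.0, 1.3, 0.4]
grip_width: 0.0
```

```bash
python3 sd.py; python3 -c "
from h import *
go(.477,-.045,0,13.3)"
```

```text
tip u,v,z mm 0.9 146.0 22.8 f [-0.   1.3  0.4] yaw 13.6 clk 36.8
top [392. 213.] 123 u 100.1 v -0.3 z 54.4
top [444. 245.] 133 u 0.6 v -92.1 z 61.1
top [416. 298.] 134 u -96.4 v 0.5 z 58.3
pos [ 0.479  -0.0311 -0.0026] yaw 13.5 tool shift [-0.0048  0.0132 -0.0024] turn 0.2 rows>= 0.3 clk 36.95 f [ 0.6  0.2 -0.5] w -0.2 j7 -1.66
  tilt deg x,y [ 8.6  -1.82]
```

Emit:
apply_moves --pt "-0.001 0.01 0 0 1" --pt "0 0.009 0 0 1" --pt "0 0.006 -0.001 0 1" --pt "0 0.008 -0.005 0 1" --pt "0 0 0 0 1"

```text
clock: 37.37
position: [0.4864, -0.0645, 0.008]
ee_rot: [0.99, 0.115, 0.075, 0.025]
ft_force: [-0.2, 0.3, 1.0]
grip_width: -0.005
```

```bash
python3 sd.py
```

```text
tip u,v,z mm 0.6 111.2 33.6 f [-0.2  0.3  1. ] yaw 13.6 clk 37.3667
top [392. 213.] 124 u 100.0 v -0.0 z 54.2
top [444. 246.] 130 u -1.3 v -91.8 z 61.6
top [416. 297.] 127 u -96.9 v -1.1 z 58.8
```

Emit:
apply_moves --pt "0 0.008 -0.003 0 1" --pt "0 0.008 -0.004 0 1"

```text
clock: 37.68
position: [0.4876, -0.0768, 0.0145]
ee_rot: [0.99, 0.118, 0.074, 0.024]
ft_force: [0.7, 1.2, -0.5]
grip_width: 0.002
```

```bash
python3 sd.py; python3 -c "
from h import *
im,d=camera('side'); cv2.imwrite('pics/s10.png',cv2.resize(im[170:260,320:440,::-1],(800,600),interpolation=cv2.INTER_CUBIC))"
```

```text
tip u,v,z mm -1.0 98.9 40.2 f [ 0.7  1.2 -0.5] yaw 13.8 clk 37.6833
top [392. 213.] 123 u 100.0 v -0.2 z 54.6
top [444. 246.] 132 u -0.4 v -92.4 z 61.3
top [422. 296.] 88 u -95.8 v -13.0 z 58.7
```

View pics/s10.png

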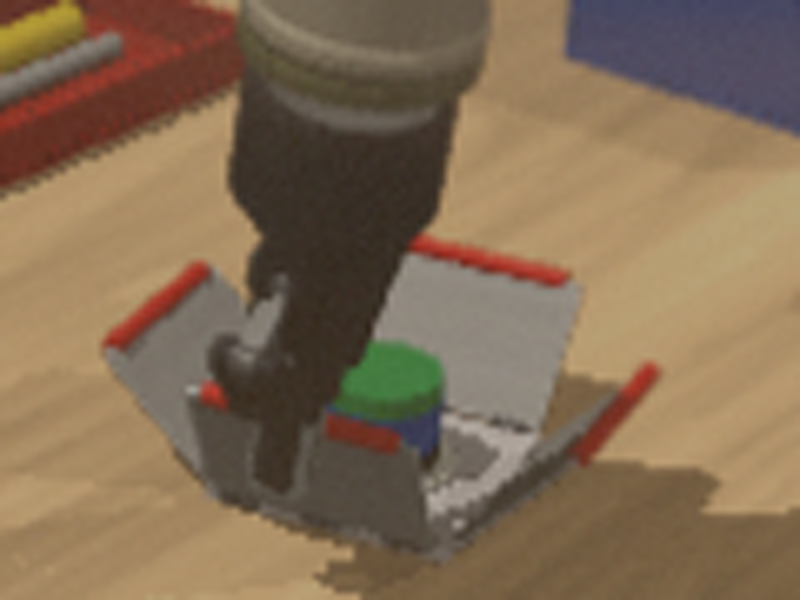

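The side at the front (crop 300,430) is rising with the finger. Continue to the stop.

Emit:
apply_moves --pt "0 0.009 -0.003 0 1" --pt "0 0.009 -0.002 0 1" --pt "0 0.005 0 0 1"

```text
clock: 38.13
position: [0.4915, -0.0983, 0.0204]
ee_rot: [0.99, 0.118, 0.073, 0.024]
ft_force: [0.4, 0.7, 0.9]
grip_width: -0.002
```

```bash
python3 sd.py
```

```text
tip u,v,z mm -2.1 77.0 46.1 f [0.4 0.7 0.9] yaw 13.9 clk 38.1333
top [392. 213.] 123 u 100.0 v -0.4 z 54.4
top [444. 246.] 131 u -0.9 v -91.7 z 61.1
```

Emit:
apply_moves --pt "0 0.004 0 0 1" --pt "0 0.004 0 0 1"

```text
clock: 38.45
position: [0.4927, -0.1051, 0.0201]
ee_rot: [0.99, 0.118, 0.073, 0.023]
ft_force: [-1.1, 0.6, 0.5]
grip_width: 0.002
```

Emit:
apply_moves --pt "0 0.003 0 0 1" --pt "0 0.003 0 0 1"

```text
clock: 38.62
position: [0.493, -0.1061, 0.0198]
ee_rot: [0.99, 0.12, 0.071, 0.02]
ft_force: [-8.4, 18.1, 12.4]
grip_width: -0.002
```

Emit:
apply_moves --pt "0 0.003 0 0 1"

```text
clock: 38.7
position: [0.493, -0.1057, 0.0196]
ee_rot: [0.99, 0.122, 0.07, 0.018]
ft_force: [-7.3, 13.0, 9.0]
grip_width: -0.001
```

```bash
python3 sd.py
```

```text
tip u,v,z mm -2.3 69.1 45.3 f [-7.3 13.   9. ] yaw 14.2 clk 38.7
top [392. 213.] 121 u 100.0 v 0.0 z 54.6
top [444. 246.] 132 u -0.3 v -92.4 z 61.5
```

Emit:
apply_moves --pt "0 -0.01 0 0 1" --pt "0 -0.01 -0.02 0.7 1" --pt "0.004 0 -0.035 0 1" --pt "0.015 0.008 0 0 1" --pt "0.032 0.016 0 0 1"

```text
clock: 39.27
position: [0.5293, -0.0937, 0.0816]
ee_rot: [0.991, 0.117, 0.067, 0.019]
ft_force: [0.4, 0.0, 0.5]
grip_width: 0.0
```

Emit:
apply_moves --pt "0.032 0.016 0 0 1" --pt "0.032 0.016 0 0 1" --pt "0.03 0.015 0 0 1" --pt "0.015 0.009 0 0 1" --pt "0 0 0 0 1"

```text
clock: 39.68
position: [0.6568, -0.1279, 0.101]
ee_rot: [0.991, 0.114, 0.069, 0.022]
ft_force: [0.2, -0.2, -0.5]
grip_width: -0.002
```

Emit:
apply_moves --pt "0 0 0 0 1" --pt "0 0 0 0 1" --pt "0 0 0 0 1"

```text
clock: 39.93
position: [0.656, -0.1271, 0.0995]
ee_rot: [0.991, 0.115, 0.068, 0.022]
ft_force: [0.1, -0.4, 0.3]
grip_width: 0.002
```

```bash
python3 sd.py; python3 -c "
from h import *
b=np.radians(13.3);t=np.array([.5074,-.172])+.146*np.array([np.cos(b),np.sin(b)]); go(t[0]+.004,t[1],-.002,13.3)"
```

```text
tip u,v,z mm 151.5 11.1 125.2 f [ 0.1 -0.4  0.3] yaw 13.4 clk 39.9333
top [382. 262.] 139 u 0.1 v 53.2 z 74.8
side [366. 225.] 73 u 2.9 v 56.8 z 71.9
pos [ 0.6561 -0.1273  0.0999] yaw 13.4 tool shift [-0.0184  0.0042  0.1007] turn 0.1 rows>= 2.5 clk 40.0833 f [ 0.3  0.4 -0.6] w -0.1 j7 -1.49
  tilt deg x,y [ 8.06 -1.59]
```

Emit:
apply_moves --pt "-0.006 0.002 0.015 0 1" --pt "-0.006 0.002 0.03 0 1" --pt "-0.006 0 0.035 0 1" --pt "0 0 0.018 0 1" --pt "0 0 0 0 1"

```text
clock: 40.5
position: [0.6537, -0.1393, 0.0015]
ee_rot: [0.991, 0.115, 0.071, 0.024]
ft_force: [-0.3, 0.4, -1.0]
grip_width: -0.0
```

Emit:
apply_moves --pt "0 0 0 0 1" --pt "0 0 0 0 1"

```text
clock: 40.67
position: [0.6529, -0.1391, 0.0021]
ee_rot: [0.991, 0.115, 0.071, 0.024]
ft_force: [-0.1, 0.8, 0.6]
grip_width: 0.002
```

Emit:
apply_moves --pt "-0.01 0 0 0 1" --pt "-0.009 0 0 0 1" --pt "-0.006 0 -0.001 0 1" --pt "0 0 0 0 1"

```text
clock: 41.0
position: [0.6302, -0.1449, 0.0056]
ee_rot: [0.99, 0.115, 0.074, 0.025]
ft_force: [0.6, 0.1, -0.8]
grip_width: 0.003
```

```bash
python3 sd.py
```

```text
tip u,v,z mm 122.1 -0.1 31.3 f [ 0.6  0.1 -0.8] yaw 13.5 clk 41.0
top [382. 262.] 139 u -0.8 v 53.2 z 74.7
side [367. 225.] 75 u 2.1 v 56.6 z 71.8
```

Emit:
apply_moves --pt "-0.008 0 -0.003 0 1" --pt "-0.009 0 -0.003 0 1" --pt "-0.009 0 -0.002 0 1" --pt "-0.008 0 -0.001 0 1"

```text
clock: 41.48
position: [0.6115, -0.1483, 0.0195]
ee_rot: [0.989, 0.118, 0.09, 0.026]
ft_force: [3.6, 1.3, 4.3]
grip_width: -0.0
```

Emit:
apply_moves --pt "-0.003 0 0 0 1" --pt "0 0 0 0 1"

```text
clock: 41.65
position: [0.6095, -0.149, 0.0212]
ee_rot: [0.988, 0.118, 0.092, 0.027]
ft_force: [0.2, -0.2, 0.4]
grip_width: 0.001
```

```bash
python3 sd.py
```

```text
tip u,v,z mm 100.1 0.8 46.7 f [ 0.2 -0.2  0.4] yaw 14.0 clk 41.65
top [382. 262.] 138 u -0.1 v 53.2 z 74.8
side [367. 225.] 75 u 2.8 v 57.6 z 71.8
```

Emit:
apply_moves --pt "-0.009 0 0.0005 0 1" --pt "-0.009 0 0.0005 0 1" --pt "-0.006 0 0.0005 0 1"

```text
clock: 42.05
position: [0.5872, -0.1537, 0.0146]
ee_rot: [0.988, 0.119, 0.092, 0.026]
ft_force: [0.9, -0.1, 0.9]
grip_width: 0.0
```

Emit:
apply_moves --pt "-0.005 0 0 0 1" --pt "-0.004 0 0 0 1"

```text
clock: 42.22
position: [0.5837, -0.1544, 0.015]
ee_rot: [0.988, 0.12, 0.099, 0.025]
ft_force: [32.2, 4.2, -12.3]
grip_width: -0.001
```

```bash
python3 sd.py
```

```text
tip u,v,z mm 73.4 1.5 40.4 f [ 32.2   4.2 -12.3] yaw 14.2 clk 42.2167
top [382. 262.] 140 u -0.8 v 53.3 z 74.7
side [369. 225.] 82 u 0.0 v 56.8 z 72.6
```

Emit:
apply_moves --pt "0.012 0 0 0 1" --pt "0.008 0 -0.025 0.8 1" --pt "0.006 0 -0.035 0 1" --pt "-0.01 0.017 0 0 1" --pt "-0.02 0.033 0 0 1"

```text
clock: 42.78
position: [0.5775, -0.1938, 0.0765]
ee_rot: [0.988, 0.118, 0.097, 0.021]
ft_force: [-0.2, -0.6, -0.7]
grip_width: 0.0
```

Emit:
apply_moves --pt "-0.02 0.033 0 0 1" --pt "-0.02 0.033 0 0 1" --pt "-0.016 0.026 0 0 1" --pt "0 0 0 0 1" --pt "0 0 0 0 1"

```text
clock: 43.2
position: [0.5344, -0.3092, 0.0692]
ee_rot: [0.989, 0.114, 0.093, 0.022]
ft_force: [0.7, 0.5, 0.9]
grip_width: -0.001
```

Emit:
apply_moves --pt "0 0 0 0 1" --pt "0 0 0 0 1"

```text
clock: 43.37
position: [0.5326, -0.3091, 0.068]
ee_rot: [0.989, 0.113, 0.092, 0.021]
ft_force: [0.2, 0.3, -0.2]
grip_width: -0.002
```

```bash
python3 sd.py; python3 -c "
from h import *
b=np.radians(13.3);t=np.array([.5074,-.172])-.138*np.array([-np.sin(b),np.cos(b)]); go(t[0]+.005,t[1],-.002,13.3)"
```

```text
tip u,v,z mm -11.6 -137.5 93.5 f [ 0.2  0.3 -0.2] yaw 13.3 clk 43.3667
top [399. 232.] 138 u 53.0 v -0.7 z 74.4
top [444. 245.] 133 u 0.5 v -92.4 z 61.4
top [382. 262.] 139 u -0.9 v 53.4 z 74.6
top [415. 298.] 133 u -96.5 v 0.1 z 58.3
side [368. 225.] 69 u -0.6 v 58.5 z 72.3
pos [ 0.5334 -0.3085  0.0684] yaw 13.4 tool shift [-0.0017 -0.0043  0.0711] turn 0.1 rows>= 1.7 clk 43.5167 f [ 0.7 -0.2 -0.2] w -0.1 j7 -1.06
  tilt deg x,y [10.75 -1.24]
```

Emit:
apply_moves --pt "0.0 0 0.015 0 1" --pt "0.0 0 0.03 0 1" --pt "0 0 0.02 0 1" --pt "0 0 0 0 1" --pt "0 0 0 0 1"

```text
clock: 43.93
position: [0.5491, -0.306, 0.0018]
ee_rot: [0.988, 0.117, 0.094, 0.022]
ft_force: [0.2, 0.4, 0.6]
grip_width: 0.004
```

Emit:
apply_moves --pt "0 -0.009 0 0 1" --pt "0 -0.008 0 0 1" --pt "0 -0.006 -0.001 0 1" --pt "0 0 0 0 1" --pt "0 0 0 0 1"

```text
clock: 44.35
position: [0.5445, -0.2802, 0.0045]
ee_rot: [0.988, 0.118, 0.095, 0.023]
ft_force: [0.9, -1.2, -0.2]
grip_width: 0.001
```

```bash
python3 sd.py
```

```text
tip u,v,z mm 6.5 -112.1 30.0 f [ 0.9 -1.2 -0.2] yaw 14.0 clk 44.35
top [398. 232.] 135 u 52.9 v -0.3 z 74.8
top [382. 262.] 139 u -0.0 v 53.2 z 74.8
top [415. 298.] 131 u -96.6 v -0.3 z 58.4
side [368. 225.] 78 u 2.6 v 57.2 z 71.7
```

Emit:
apply_moves --pt "0 -0.009 -0.003 0 1" --pt "0 -0.009 -0.003 0 1" --pt "0 -0.009 -0.002 0 1" --pt "0 -0.004 -0.001 0 1"

```text
clock: 44.83
position: [0.5365, -0.2522, 0.0128]
ee_rot: [0.988, 0.115, 0.096, 0.025]
ft_force: [1.5, -0.7, -0.3]
grip_width: 0.002
```

Emit:
apply_moves --pt "0 -0.003 0 0 1" --pt "0 0 0 0 1"

```text
clock: 45.0
position: [0.5354, -0.2474, 0.0128]
ee_rot: [0.988, 0.116, 0.096, 0.025]
ft_force: [0.5, -0.7, 0.4]
grip_width: -0.0
```

```bash
python3 sd.py
```

```text
tip u,v,z mm 5.1 -78.0 38.3 f [ 0.5 -0.7  0.4] yaw 13.8 clk 45.0
top [398. 232.] 131 u 53.1 v -0.7 z 74.5
top [382. 262.] 139 u -0.1 v 53.0 z 74.6
top [416. 298.] 134 u -96.5 v 0.4 z 58.6
side [366. 225.] 71 u 4.9 v 57.0 z 71.9
```

Emit:
apply_moves --pt "0 -0.004 0 0 1" --pt "0 -0.003 0 0 1"

```text
clock: 45.32
position: [0.5341, -0.2442, 0.0122]
ee_rot: [0.988, 0.115, 0.097, 0.026]
ft_force: [5.6, -12.7, -2.8]
grip_width: -0.001
```

Emit:
apply_moves --pt "0 -0.003 0 0 1" --pt "0 -0.003 0 0 1"

```text
clock: 45.48
position: [0.5341, -0.2447, 0.0127]
ee_rot: [0.988, 0.112, 0.099, 0.029]
ft_force: [7.3, -11.2, -7.1]
grip_width: -0.002
```

```bash
python3 sd.py
```

```text
tip u,v,z mm 4.4 -74.7 38.1 f [  7.3 -11.2  -7.1] yaw 13.4 clk 45.4833
top [398. 232.] 130 u 52.9 v -0.7 z 74.7
top [382. 262.] 136 u -0.0 v 53.0 z 74.5
top [415. 298.] 134 u -96.4 v 0.5 z 58.4
side [367. 225.] 74 u 2.4 v 58.1 z 71.8
```

Emit:
apply_moves --pt "0 0.012 0 0 1" --pt "0 0.004 -0.025 0 1" --pt "0.004 0 -0.035 0 1" --pt "-0.014 -0.009 0 0 1" --pt "-0.028 -0.018 0 0 1"

```text
clock: 46.05
position: [0.4862, -0.2429, 0.0656]
ee_rot: [0.988, 0.111, 0.1, 0.028]
ft_force: [-0.0, -0.6, -0.6]
grip_width: 0.004
```

Emit:
apply_moves --pt "-0.028 -0.018 0 0 1" --pt "-0.028 -0.018 0 0 1" --pt "-0.028 -0.018 0 0 1" --pt "-0.014 -0.009 0 0 1" --pt "0 0 0 0 1"

```text
clock: 46.47
position: [0.37, -0.2011, 0.0386]
ee_rot: [0.989, 0.11, 0.098, 0.027]
ft_force: [-1.0, -0.4, 1.1]
grip_width: 0.001
```

Emit:
apply_moves --pt "0 0 0 0 1" --pt "0 0 0 0 1"

```text
clock: 46.63
position: [0.3697, -0.2019, 0.0388]
ee_rot: [0.989, 0.109, 0.098, 0.027]
ft_force: [0.1, -0.2, 0.4]
grip_width: 0.0
```

```bash
python3 sd.py; python3 -c "
from h import *
b=np.radians(13.3);t=np.array([.5074,-.172])-.142*np.array([np.cos(b),np.sin(b)]); go(t[0]+.005,t[1],0.005,13.3); print(manip.get_obs()['joint_pos'].round(2))"
```

```text
tip u,v,z mm -145.8 4.6 64.3 f [ 0.1 -0.2  0.4] yaw 13.0 clk 46.6333
top [399. 232.] 138 u 52.9 v -0.6 z 74.3
top [428. 250.] 138 u 0.1 v -53.4 z 74.5
top [382. 262.] 137 u 0.2 v 53.1 z 75.0
top [415. 298.] 129 u -96.5 v 0.5 z 58.5
side [367. 225.] 72 u 2.7 v 57.9 z 72.3
pos [ 0.3706 -0.2017  0.039 ] yaw 13.1 tool shift [-0.0036  0.0011  0.0341] turn -0.2 rows>= 0.8 clk 46.7833 f [ 0.5 -1.  -0.9] w 0.1 j7 -0.76
  tilt deg x,y [11.52 -1.82]
[ 1.34 -0.06 -0.86  2.28 -0.17  0.71 -0.76]
```

Emit:
apply_moves --pt "-0.001 0 0.008 0 1" --pt "-0.001 0 0.012 0 1" --pt "0 0 0.008 0 1" --pt "0 0 0 0 1"

```text
clock: 47.12
position: [0.3791, -0.2034, 0.0119]
ee_rot: [0.988, 0.111, 0.101, 0.027]
ft_force: [-0.7, -0.1, -0.6]
grip_width: 0.001
```

Emit:
apply_moves --pt "0.008 0 0 0 1" --pt "0.009 0 0 0 1" --pt "0.008 0 0 0 1" --pt "0 0 0 0 1"

```text
clock: 47.45
position: [0.4059, -0.1968, 0.0175]
ee_rot: [0.988, 0.111, 0.102, 0.024]
ft_force: [-0.7, -0.6, -0.5]
grip_width: 0.001
```

```bash
python3 sd.py;  python3 -c "
from h import *
print(manip.get_obs()['joint_pos'].round(2))"
```

```text
tip u,v,z mm -109.5 1.1 42.9 f [-0.7 -0.6 -0.5] yaw 13.2 clk 47.45
top [399. 232.] 138 u 52.8 v -0.7 z 74.5
top [428. 249.] 136 u 0.1 v -53.5 z 74.9
top [382. 262.] 138 u -0.8 v 53.3 z 74.5
top [415. 297.] 135 u -94.9 v -0.2 z 59.0
side [368. 225.] 68 u 2.8 v 57.3 z 72.0
[ 1.28  0.08 -0.89  2.24  0.01  0.65 -0.95]
```

Emit:
apply_moves --pt "0.009 0 0 0 1" --pt "0.009 0 -0.001 0 1" --pt "0.009 0 0 0 1" --pt "0.005 0 0 0 1"

```text
clock: 47.93
position: [0.4306, -0.1914, 0.0229]
ee_rot: [0.989, 0.109, 0.098, 0.024]
ft_force: [-1.4, -0.1, 0.5]
grip_width: -0.001
```

```bash
python3 sd.py
```

```text
tip u,v,z mm -84.1 0.7 48.4 f [-1.4 -0.1  0.5] yaw 12.9 clk 47.9333
top [399. 232.] 138 u 52.9 v -0.6 z 74.9
top [428. 250.] 138 u 0.1 v -53.4 z 75.2
top [382. 262.] 139 u -1.0 v 53.3 z 74.5
top [414. 286.] 134 u -70.3 v -1.3 z 72.3
side [386. 210.] 61 u -3.5 v -49.0 z 70.9
side [367. 225.] 69 u 2.7 v 57.8 z 72.0
```

Side C's bead is at 70 mm and rising; 17 mm to go.

Emit:
apply_moves --pt "0.007 0 0.001 0 1" --pt "0.006 0 0.001 0 1"

```text
clock: 48.25
position: [0.4413, -0.189, 0.0226]
ee_rot: [0.989, 0.108, 0.097, 0.024]
ft_force: [-2.4, -0.0, 0.4]
grip_width: -0.0
```

Emit:
apply_moves --pt "0.004 0 0 0 1" --pt "0.003 0 0 0 1"

```text
clock: 48.42
position: [0.4476, -0.1875, 0.0236]
ee_rot: [0.989, 0.108, 0.097, 0.024]
ft_force: [-0.6, -1.9, -0.2]
grip_width: 0.002
```

```bash
python3 sd.py
```

```text
tip u,v,z mm -66.5 0.6 49.0 f [-0.6 -1.9 -0.2] yaw 12.9 clk 48.4167
top [399. 232.] 137 u 52.9 v -0.6 z 74.7
top [428. 250.] 138 u -1.1 v -53.3 z 74.7
top [382. 262.] 139 u 0.3 v 53.6 z 75.0
top [411. 279.] 126 u -52.6 v 5.5 z 74.8
side [368. 225.] 68 u 2.2 v 57.4 z 71.8
```

Emit:
apply_moves --pt "0.003 0 0 0 1" --pt "0.002 0 0 0 1"

```text
clock: 48.73
position: [0.4486, -0.1871, 0.0231]
ee_rot: [0.99, 0.108, 0.093, 0.024]
ft_force: [-9.7, -2.8, 4.4]
grip_width: 0.003
```

Emit:
apply_moves --pt "-0.012 0 0 0 1" --pt "-0.02 0 0 0 1" --pt "-0.01 0 -0.01 0 1" --pt "0 0 0 0 1"

```text
clock: 49.07
position: [0.4052, -0.1957, 0.0251]
ee_rot: [0.989, 0.108, 0.093, 0.023]
ft_force: [1.0, -0.2, 0.3]
grip_width: -0.001
```

```bash
python3 sd.py; python3 -c "
from h import *
a,_=camera('top'); b,_=camera('side')
f=lambda i:cv2.resize(i,(400,400),interpolation=cv2.INTER_CUBIC)[...,::-1]
cv2.imwrite('pics/end.png',np.hstack([f(a[205:305,350:450]),f(b[180:270,330:420])]))"; python3 chk.py .048 | grep -v red
```

```text
tip u,v,z mm -109.6 2.3 50.6 f [ 1.  -0.2  0.3] yaw 12.8 clk 49.0667
top [399. 232.] 138 u 52.8 v -1.5 z 74.6
top [428. 249.] 137 u 0.3 v -53.1 z 74.5
top [382. 262.] 139 u -1.9 v 53.6 z 75.0
top [411. 279.] 132 u -54.1 v -0.8 z 74.8
side [367. 225.] 72 u 3.1 v 57.7 z 72.2
green [402.6 255.9] 370 [ 0.5075 -0.1705  0.0492] [20.4 21.3] [ 0.5077 -0.1705  0.048 ]
side green [188.5 301.4] 370 [0.627  0.3431 0.0131]
side green [216.9 351.8] 857 [0.4073 0.4378 0.0728]
```

View pics/end.png

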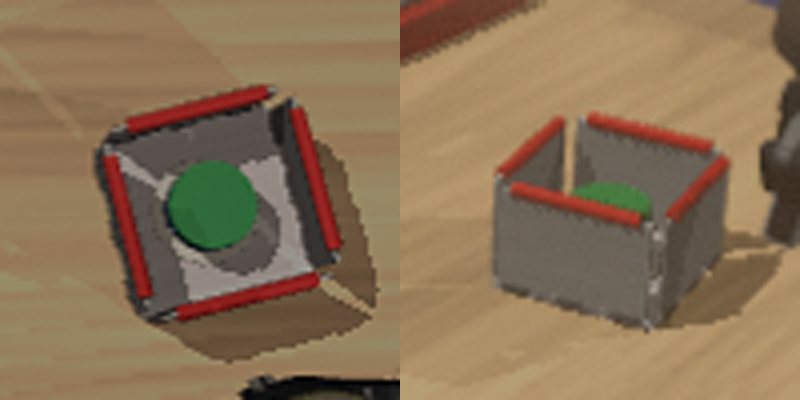

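All four sides stand upright (beads 53–54 mm out, tops at about 75 mm). The cover sits at (0.5077, -0.1705), and the gripper is clear of the case.

```bash
python3 -c "
from workcell import workorder
print(workorder.hand_in())"
```

```text
the job is handed in; nothing more can be done
None
```

The job is done and handed in. The stack on the white plate is the black pad, the two blue carriers that were there, and the small green cover on top, with all four sides raised around it.

**Final checks**
- **Sides:** the last top picture puts the four beads 52.8 to 54.1 mm from the case centre (upright is 53.5 mm), with their tops at about 75 mm. Each side pushed back with a clear force at its stop.
- **Stack:** the cover's top is at 49 mm against 48 mm nominal. Its centre is about 1.5 mm from the plate centre I measured.
- **Other things on the table:** I left the large green disc, the yellow disc and the other bystanders alone. The large green disc reads in the same place as at the start. I did not re-measure the rest at the end.

**Things that went wrong or disagreed**
- **Tool height:** the reported tool height was about 30 mm below the real fingertips, so I relied on the camera depth and the wrist force.
- **Tilt:** the tool slowly tilted, to about 11° by the end.
- **Pad:** the pad first landed about 3.5 mm off centre, so I gripped the whole stack gently and shifted it.
- **First side push:** my first push at the first side (the +y-ward one) passed over its bead. I repeated it lower and it worked.
- **Peak force:** the highest wrist force I saw was about 35 N, when the +x-ward side met its stop.

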